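Fit a cap spindle in its keyed hub and hold it home for the set screw

TASK

First slide the fixture's carriage by its black knob until the yellow line on the carriage stands at the fixed red pointer, where the hub's set screw faces the wrench hole in the side cheek, and leave it there. Then take the cap spindle with the blue top from the wooden rack, put its shaft into the hub, turn it until the key slips into the keyway, and push it down against the kick-out spring until its flange sits flat on the hub. Finish while still gripping the spindle and pressing it fully home, so that I can tighten the set screw; leave the red-topped spindle, the hex key and the white ink jar where they are.

Things in the scene. Friction and masses are not known exactly. Their poses are not given: they have to be found in the camera images.
- slide_unit: Slide unit fixed to the bench: grey base plate 220 x 120 x 10 mm, long side along its x; guide rods along x; on its -y side an aluminium cheek (6 mm thick, inner face at y = -53 mm, x = -24 to +24 mm, top at z = 76 mm) with a 12 mm wrench hole. Origin: centre of the underside, z up, +x end away from the robot. Place and yaw vary.
- carriage (a joint): Travel in m of the aluminium carriage (112 x 84 mm plate, top at z = 41 mm) along the unit's -x axis, i.e. towards the robot; 0 = far end stop, 0.080 = near end stop, 0.055 = yellow line exactly at the pointer. It starts between 0 and 0.030. It slides stiffly (about 6 N) and stays where it is left.
- change_line (a point): The yellow line, 3 mm wide, on the black scale strip along the carriage's -y edge: point on the line, at the plate's top. Axes as the slide unit's. Moves with the carriage.
- pointer_tip (a point): Tip of the fixed red pointer, which reaches in from a low bracket (50 mm high) on the unit's -y side, 5 mm above the scale strip. Axes as the slide unit's; the line is at the pointer when both have the same position along the unit's x axis.
- knob_grip (a point): Middle of the carriage's black knob, an upright round knob 22 mm in diameter on a stud at the carriage's end nearest the robot: it reaches from 61 to 91 mm above the bench, this point is on its axis 77 mm above the bench. It stands 66 mm before the hub's axis. Free space beside it towards the cheek is 42 mm.
- hub_face (a point): Centre of the top face of the round steel hub (56 mm diameter, 44 mm high, top face 85 mm above the bench) that stands on the carriage. Its bore is 20 mm in diameter, open at the top; the keyway, 8.5 mm wide, leads from the bore outwards along this point's +x axis to 15 mm from the centre, through the hub's whole height. Axes as the slide unit's, z up.
- kick_pin (a joint): Travel in m of the brass kick-out pin at the bottom of the bore, pushed down by the shaft's end: 0 = up, 0.008 = shaft fully home (flange on the hub's face). Its spring pushes up with 4 N at 0 and 10 N at 0.008, so a spindle that is let go rises 8 mm.
- spindle_blue: Loose blue-topped cap spindle, about 0.25 kg, standing in a rack hole. Origin: centre of the flange's underside, z up. Below: shaft 18 mm in diameter, 40 mm long, last 5 mm tapering to 10 mm, with the key on its +x side. Above: flange 50 mm in diameter, 8 mm thick, a black line on its top over the key; then the round grip. Key starts within 1 rad of the rack's +x axis.
- spindle_blue_grip (a point): On the blue spindle's axis, 28 mm above the flange's underside: middle of the round grip, 34 mm in diameter, from 8 to 42 mm above the flange's underside (metal, the last 12 mm blue). Gripped here or lower, fingertips may rest on the flange and press on it.
- spindle_blue_key (a point): Lower end of the blue spindle's brass key: 28 mm below the flange's underside, 11.5 mm from the axis along +x. The key is 6 mm wide, reaches 14 mm from the axis and runs up to the flange. So the first 12 mm of shaft enter the bore at any yaw, then the key rests on the hub's face until it meets the keyway.
- spindle_red: The other spindle, same shape, with a red top, in the rack's other hole. Stays there.
- rack: Fixed wooden block 150 x 64 x 46 mm on the brown side stand (its top level with the bench), long side along its x axis, with two holes 31 mm in diameter, 43 mm deep, 45 mm either side of its centre on its x axis. Which spindle stands in which hole varies. Origin: centre of its underside.
- hex_key: Loose L-shaped hex key, 47 x 76 x 5 mm, lying on the bench beside the slide unit's cheek. Bystander. Origin: centre of its underside.
- ink_jar: Loose white ink jar with screw lid, 54 mm in diameter, 55 mm high, on the bench behind the slide unit. Bystander. Origin: centre of its underside.
There are look-alikes about, which are no part of the job. Leave any pink look-alike of the spindle_red alone.

How it is judged:
On the way, in this order (a step that is already met when the one before it is completed fails the run):
1. the carriage's yellow line stands at the pointer (within 3 mm), blue spindle still in the rack (x of change_line in the frame of pointer_tip between -0.003 and 0.003 m and horizontal distance between spindle_blue and rack below 0.06 m and height (world z) of spindle_blue below 0.056 m), for 0.3 s.
2. the blue spindle's key has entered the keyway: flange less than 22 mm above the hub's face, on its axis (z of spindle_blue in the frame of hub_face below 0.022 m and horizontal distance between spindle_blue and hub_face below 0.003 m and angle between the x axis of spindle_blue and the x axis of hub_face, either way round below 0.25 rad), for 0.1 s.
At the end, for the whole second after the job is handed in: The blue spindle is fully home: flange within 1.5 mm of the hub's face, axis within 3 mm, upright, key in keyway, kick-out pin down over 6.5 mm, at rest, fingers still pressing it (over 3 N); yellow line within 4 mm of the pointer; red spindle upright in the rack (x of change_line in the frame of pointer_tip between -0.004 and 0.004 m and z of spindle_blue in the frame of hub_face below 0.0015 m and horizontal distance between spindle_blue and hub_face below 0.003 m and angle between the x axis of spindle_blue and the x axis of hub_face, either way round below 0.2 rad and angle between spindle_blue's own z axis and vertical below 0.06 rad and value of joint kick_pin above 0.0065 m and contact force between the fingers and spindle_blue above 3 N and linear speed of spindle_blue below 0.02 m/s and angle between spindle_red's own z axis and vertical below 0.15 rad); the arm keeps its last pose, push and grip.
It fails at once if the red-topped spindle is taken or knocked (moved more than 15 mm) (distance of spindle_red from where it was at the start of the episode above 0.015 m).
It fails at once if the hex key is shifted more than 20 mm (distance of hex_key from where it was at the start of the episode above 0.02 m).
It fails at once if the ink jar is shifted more than 20 mm or tipped (distance of ink_jar from where it was at the start of the episode above 0.02 m or angle between ink_jar's own z axis and vertical above 0.3 rad).
It also fails if it takes over 56 s, if anything falls off the work surface, if the arm or the gripper's body presses on something with over 40 N, if the wrist force passes 120 N, or if a joint passes its speed limit or range.

ROBOT

A 6-joint arm with a two-finger parallel gripper is mounted at the origin on a cart in front of the work surface, level with it; the furniture and walls round the work are solid. World frame = base frame: x ahead of the robot, y to its left, z up, the work surface at z = 0. Lengths are in m, angles in rad, forces in N, time in s.
With the tool pointing down it reaches from about 0.35 to 0.775 m from the base axis. Payload 5.5 kg.
Tool frame: the origin (TCP) lies at the very end of the fingers, on their centre line; the grasp point (between the pads) lies hold_point_z behind it (hold_point_z is the distance from the TCP to the grasp point, in m); x points along the fingers, y is the direction in which the jaws open and shut, and the axes are right-handed (so a half turn about x gives the same grasp; the last joint's range is limited). The gripper opens to 85 mm and grips with 20 to 120 N. Pads are 22 mm wide; open, the fingers measure 114 mm over their backs; the gripper's body (76 mm by 85 mm) begins 54 mm behind the grasp point. The pads swing forward as they close: fully open they stand 13 mm farther back than shut.
Start: joints at [1.009, 0.313, 0.046, 1.304, 0, 1.431], TCP at [0.235, 0.525, 0.231] pointing down, gripper open.
Joint ranges: [-2.76, 2.76], [-0.86, 1.69], [-1.03, 1.26], [-2.2, 2.34], [-1.47, 1.5], [-3.14, 3.14]. Speed limits (rad/s): [2.57, 2.57, 3.14, 3.14, 3.14, 3.14].

INTERFACE

Orientations are given as a unit quaternion [w, x, y, z].
In Python, from workcell import * gives the robot as it stands. The module is installed in compiled form; this text tells all that it offers.
- The arm moves only by the tool step_arm, never from a script. Its argument "targets" is a list of rows, each a list of 3 entries, a list of its own where there are three numbers: the turn, a rotation vector about the tool's x, y, z in degrees, then the shift along the tool's x, y, z in cm, then the finger opening in cm, from 0 to 8.54. A call has exactly 10 rows; each row shifts and turns the commanded pose from where the row before left it, along the tool's axes as they then stand; what a row does not reach is not made up. A row lasts 1/10 s, in which the tool goes at most 50 mm and 8.59 degrees, less where a joint would pass 70% of its speed; a pose out of reach is approached as far as the arm can. A call with a gripper value outside its range is refused whole. The fingers move at their own pace and stop on an object; "force" is the grip in N (left out, the last holds). Time passes only in rows, so rows that do not move let the fingers close, or fill a call up. It gives the time, the measured TCP pose, the force and the opening at its end, in the units of the state.
- get_state(): the state, without advancing time (a new reading comes with each control period).
- read_camera(name): name is "scene" or "top"; returns the picture (420x560x3 uint8, red, green, blue); there is no depth.
- camera_model(name): a dict with "fx", "fy", "cx", "cy" (pixels), "xyz" and "rotation" of the camera in the world. Camera axes: x right, y down, z forward; pixel columns grow to the right and rows downward; lengths in m; the calibration is good to about 2 mm. A picture is of the moment at which its call begins. camera_model takes no time and is no camera call.
- hand_in(): hands the job in, once; it reports no verdict.
Trained networks look in the newest picture that a camera, given by its name, has taken for a name from the list of things; names that differ only in an ending like _2 or _b are one class to them, and where a whole thing is asked for, a point or a joint stands for the part that bears it (a point fixed in the world has none). Each returns a list of dicts, best first, with "p" (0 to 1); they miss things now and then, are a little off and sometimes report something else, mostly with a low value. They report only what shows in the picture. A call takes as long as a camera call. They do not tell look-alikes from the thing itself.
- find_in(camera, label): "extent" ([left, top, width, height] in pixels, round what is visible of it).
- silhouettes(camera, label): "mask" (420x560 bool, what is visible of it) and "extent" ([left, top, width, height] in pixels, round what is visible of it).
The state is a dict: "clock": time; "joint_pos": joint angles; "qvel": joint speeds; "tau": joint torques, N m; "tcp_pos": TCP position; "orientation": TCP orientation; "wrist_force": force on the tool from outside, world axes, zero at the start; "ft_torque": the same for the moment, N m; "finger_gap": finger opening in m.
Only numpy, scipy, OpenCV 4.12 (cv2) and the standard library are available. Lean on these libraries where they do the work, as an engineer would, in place of code of your own. Each camera call takes 0.05 s, during which the arm holds its last target.

## Working session

There is one attempt and no reset: what is moved stays moved. The work goes in short steps, Python scripts to look and compute and a tool call to move; the robot and the scene stay as the last step left them, time stands still between calls to the robot, and variables do not carry over. Pictures are saved under pics/ and viewed, and the job is handed in when it is done.

Besides the shell and the picture viewer there is one more tool, called after "Call:" as name([rows], argument=value, ...), one row to a line, values as JSON. step_arm: Moves the arm, as the interface text tells. Its arguments: {"type":"object","properties":{"targets":{"type":"array","items":{"type":"array"}},"force":{"type":"number"}},"required":["targets"]}

```bash
mkdir -p pics; ls
cat > h.py <<'E'
from workcell import *
import numpy as np, cv2
from scipy.spatial.transform import Rotation as R
def cam(n):
    m=camera_model(n); return m
def proj(n,P):
    m=camera_model(n); Rm=np.array(m["rotation"]); 
    if Rm.shape!=(3,3): Rm=R.from_quat([*Rm[1:],Rm[0]]).as_matrix()
    p=Rm.T@(np.array(P,float)-np.array(m["xyz"])); return np.array([m["fx"]*p[0]/p[2]+m["cx"],m["fy"]*p[1]/p[2]+m["cy"]])
def ray(n,u,v,z):
    m=camera_model(n); Rm=np.array(m["rotation"])
    if Rm.shape!=(3,3): Rm=R.from_quat([*Rm[1:],Rm[0]]).as_matrix()
    d=Rm@np.array([(u-m["cx"])/m["fx"],(v-m["cy"])/m["fy"],1]); o=np.array(m["xyz"]); return o+d*(z-o[2])/d[2]
def save(n,name):
    im=read_camera(n); cv2.imwrite("pics/"+name,im[:,:,::-1]); return im
E
python3 - <<'E'
from h import *
for c in("scene","top"):
    save(c,c+"0.png"); print(camera_model(c))
for l in ["slide_unit","carriage","spindle_blue","spindle_red","rack","hex_key","ink_jar","change_line","pointer_tip","knob_grip","hub_face","spindle_blue_key"]:
    try: print(l,[(np.round(d["extent"],1).tolist(),round(float(d["p"]),2)) for d in find_in("top",l)])
    except Exception as e: print(l,e)
print(get_state())
E
```

```text
pics
{'fx': 525.9857913434897, 'fy': 525.9857913434897, 'cx': 270.08632309177267, 'cy': 204.2134312836164, 'xyz': array([-0.41934548, -0.52822123,  1.01894511]), 'rotation': array([-0.36684936,  0.76699666, -0.47777398,  0.2210649 ])}
{'fx': 470.52046860700295, 'fy': 470.52046860700295, 'cx': 277.76898960897785, 'cy': 212.0929021274188, 'xyz': array([0.52576893, 0.01738009, 1.58192054]), 'rotation': array([ 0.01890317, -0.69697404,  0.71669505, -0.01476684])}
slide_unit [([322.4, 179.3, 66.5, 73.0], 0.77), ([163.0, 226.7, 34.8, 47.3], 0.31)]
carriage [([343.5, 189.1, 38.3, 36.9], 0.84)]
spindle_blue [([167.9, 254.4, 10.9, 18.9], 0.51)]
spindle_red [([173.1, 201.4, 13.1, 18.9], 0.75)]
rack [([161.7, 229.4, 35.2, 46.6], 0.75)]
hex_key [([343.1, 187.0, 40.1, 34.2], 0.66)]
ink_jar [([290.9, 161.4, 17.9, 15.5], 0.78), ([164.5, 259.4, 16.4, 13.7], 0.57)]
change_line [([173.2, 234.4, 18.8, 13.5], 0.57)]
pointer_tip [([326.0, 177.5, 61.9, 74.9], 0.92)]
knob_grip [([341.1, 186.4, 38.3, 39.6], 0.85)]
hub_face [([344.1, 186.5, 36.0, 39.0], 0.69)]
spindle_blue_key [([166.2, 258.5, 16.7, 13.9], 0.62)]
{'clock': 0.7, 'joint_pos': array([1.00938338e+00, 3.13161866e-01, 4.61257274e-02, 1.30360535e+00,
       2.04199442e-05, 1.43121626e+00]), 'qvel': array([ 0.00072574, -0.00187879,  0.00134255,  0.00080495, -0.00259015,
       -0.00103307]), 'tau': array([-9.02851243e-04, -4.80289185e+01,  2.98749465e+01, -8.82058271e-05,
       -3.96024898e-04,  4.55757331e-06]), 'tcp_pos': array([0.23544478, 0.5246432 , 0.23135544]), 'orientation': array([ 0.69144893,  0.14809102,  0.6914249 , -0.14798324]), 'wrist_force': array([0.68991993, 0.35774955, 0.16992047]), 'ft_torque': array([-0.04409013,  0.0298193 ,  0.00175006]), 'finger_gap': 0.08573821571818255}
```

Run:
```python
import cv2
t=cv2.imread("pics/top0.png"); s=cv2.imread("pics/scene0.png")
cv2.imwrite("pics/a.png",cv2.resize(t[140:290,140:400],(780,450),interpolation=cv2.INTER_CUBIC))
cv2.imwrite("pics/b.png",s)
```

```text
(no output)
```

View pics/a.png

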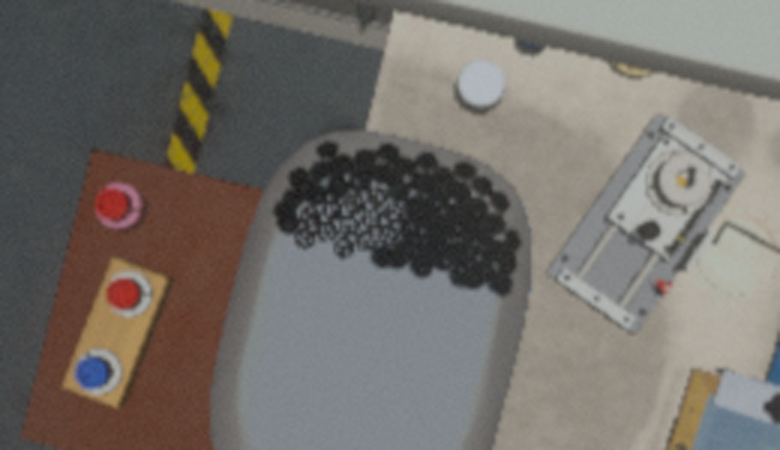

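View pics/b.png

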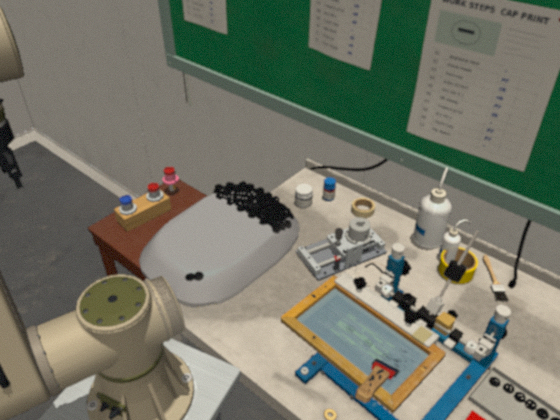

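View pics/top0.png

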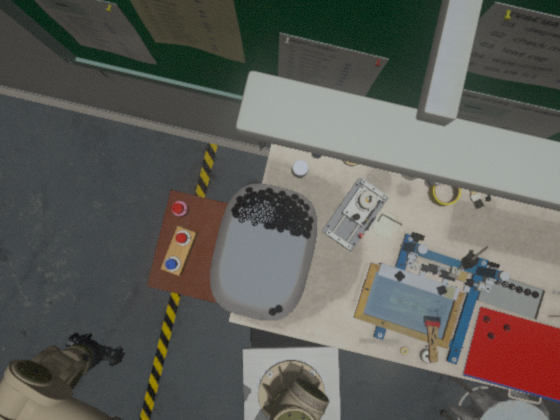

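Run:
```python
import cv2
t=cv2.imread("pics/top0.png"); s=cv2.imread("pics/scene0.png")
cv2.imwrite("pics/c.png",cv2.resize(t[170:260,315:415],(800,720)[:2],interpolation=cv2.INTER_CUBIC)[:600])
cv2.imwrite("pics/d.png",cv2.resize(s[190:280,290:395],(735,630),interpolation=cv2.INTER_CUBIC)[:600])
cv2.imwrite("pics/e.png",cv2.resize(t[195:280,150:210],(480,680),interpolation=cv2.INTER_CUBIC)[:600])
cv2.imwrite("pics/f.png",cv2.resize(s[155:230,90:200],(770,525),interpolation=cv2.INTER_CUBIC))
```

```text
(no output)
```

View pics/c.png

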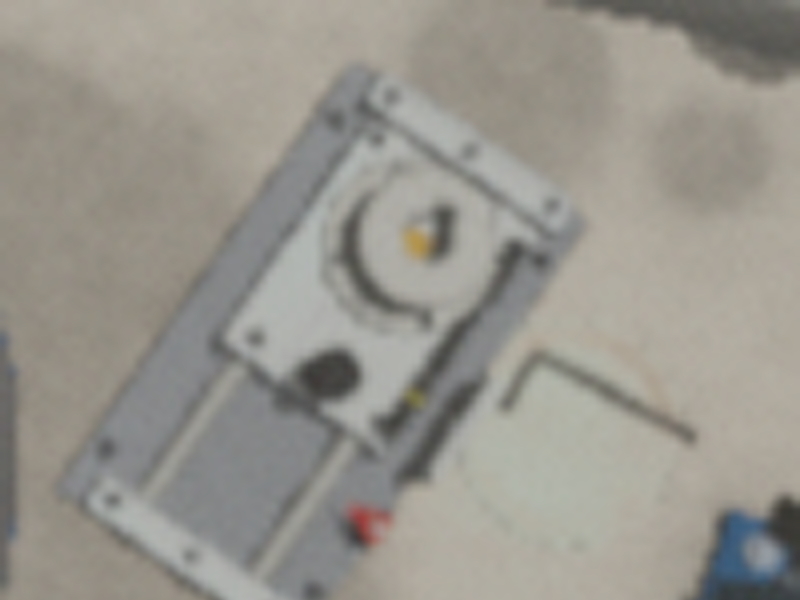

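View pics/d.png

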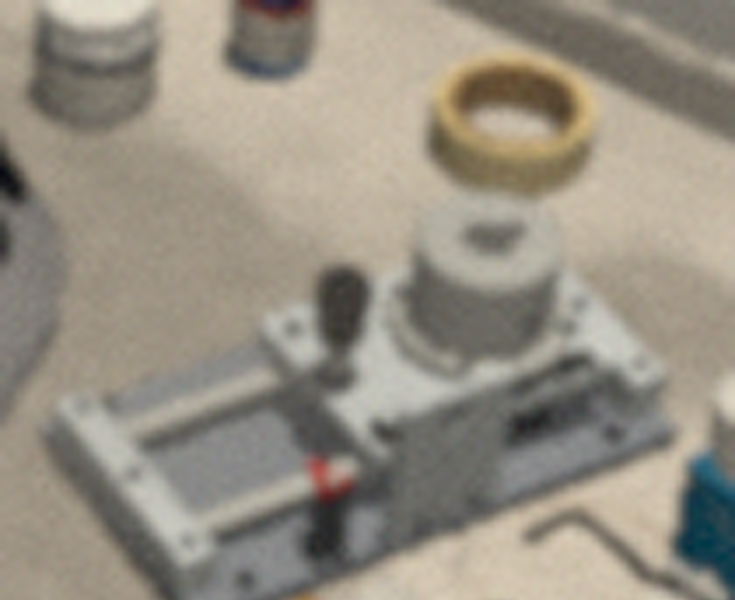

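View pics/e.png

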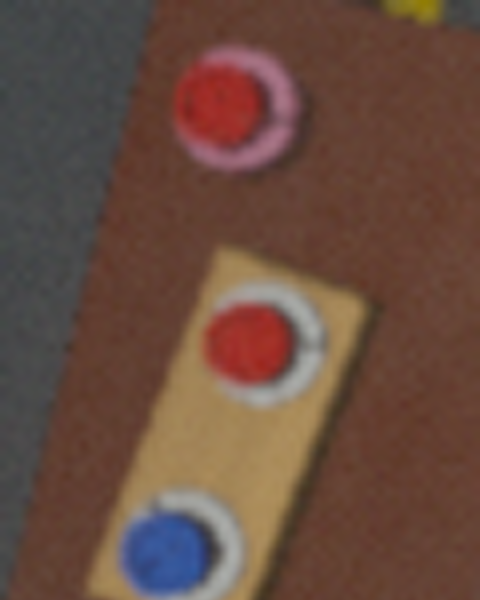

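View pics/f.png

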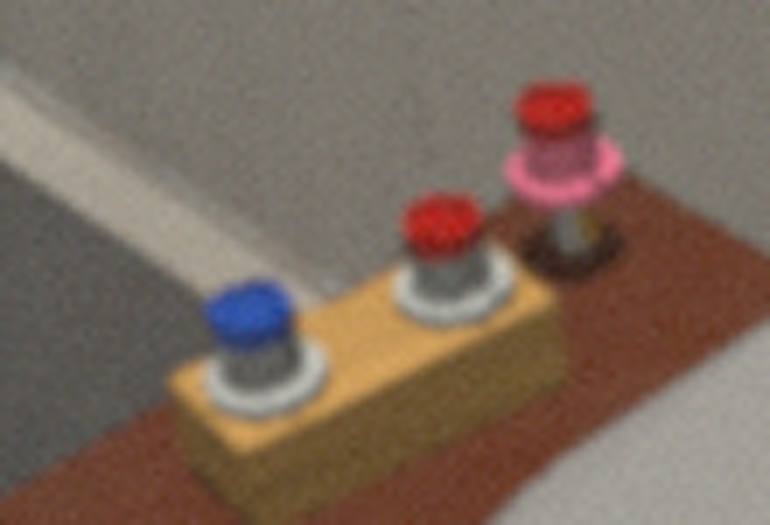

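```bash
cat > fit.py <<'E'
from h import *
from scipy.optimize import least_squares
def tc(x,y,s=8,ox=315,oy=170): return ((x+.5)/s-.5+ox,(y+.5)/s-.5+oy)
T=lambda x,y:("top",tc(x,y)); S=lambda x,y:("scene",tc(x,y,7,290,190))
# obs: cam,px, (local xyz, moves with carriage)
obs=[("base +x+y",T(352,62),(.11,.06,.01),0),("base +x-y",T(585,228),(.11,-.06,.01),0),("base -x+y",T(62,490),(-.11,.06,.01),0),
("base -x-y",("top",tc(635,332,3,140,140)),(-.11,-.06,.01),0),
("s base -x+y",S(45,430),(-.11,.06,.01),0),("s base +x-y",S(675,432),(.11,-.06,.01),0),
("hub",T(427,243),(0,0,.085),1),("s hub",S(490,238),(0,0,.085),1),
("knob",T(330,374),(-.066,0,.091),1),("s knob",S(342,277),(-.066,0,.091),1)]
# carriage: hub x in unit at travel q = h0-q
def pred(p,o):
    x,y,a,hx,hy=p; l=np.array(o[2],float)
    if o[3]: l[0]+=hx; l[1]+=hy
    c,s=np.cos(a),np.sin(a)
    return proj(o[1][0],[x+c*l[0]-s*l[1],y+s*l[0]+c*l[1],l[2]])
f=lambda p:np.concatenate([pred(p,o)-o[1][1] for o in obs])
if __name__=="__main__":
    r=least_squares(f,[.6,-.2,.5,.03,0],loss="soft_l1")
    print(r.x)
    for o in obs: print(o[0],np.round(pred(r.x,o)-o[1][1],2))
    for n,px,z in [("line",tc(415,398),.041),("ptr",tc(362,520),.046),("ptr2",tc(385,525),.046)]:
        P=ray("top",*px,z); x,y,a=r.x[:3]; d=P[:2]-[x,y]; print(n,P,[np.cos(a)*d[0]+np.sin(a)*d[1],-np.sin(a)*d[0]+np.cos(a)*d[1]])
    print("rack corners"); 
    for c in [(115,257),(168,277),(120,408),(63,388)]: print(ray("top",*tc(*c,3,140,140),.046))
    for c in [(165,380),(240,450),(560,295),(480,240)]: print(ray("scene",*tc(*c,7,90,155),.046))
    print("blue", ray("top",*tc(163,553,8,150,195),.088),ray("top",*tc(183,551,8,150,195),.054),ray("scene",*tc(250,308,7,90,155),.088),ray("scene",*tc(265,375,7,90,155),.054))
    print("red", ray("top",*tc(248,343,8,150,195),.088),ray("top",*tc(265,343,8,150,195),.054),ray("scene",*tc(442,220,7,90,155),.088))
    print("blackline",ray("top",*tc(155,499,8,150,195),.054), "redline",ray("top",*tc(318,345,8,150,195),.054))
E
python3 fit.py
```

```text
[ 0.58570095 -0.23213333 -0.63459927  0.05219245  0.00205009]
base +x+y [0.17 0.01]
base +x-y [ 0.71 -0.4 ]
base -x+y [-0.79  0.46]
base -x-y [-0.08  1.51]
s base -x+y [-0.62 -1.03]
s base +x-y [ 1.47 -0.45]
hub [-0.51 -0.31]
s hub [-0.16 -0.16]
knob [0.22 0.26]
s knob [0.33 0.34]
line [ 0.56754329 -0.26400869  0.041     ] [np.float64(0.004274930581746985), np.float64(-0.03643438797692945)]
ptr [ 0.51835309 -0.23973009  0.046     ] [np.float64(-0.049732088824979266), np.float64(-0.04604524632427027)]
ptr2 [ 0.51606183 -0.24900566  0.046     ] [np.float64(-0.046078185741156075), np.float64(-0.05487333462033593)]
rack corners
[0.56492732 0.35249639 0.046     ]
[0.54155631 0.2951368  0.046     ]
[0.40116406 0.34996036 0.046     ]
[0.42442753 0.41147549 0.046     ]
[0.42381911 0.4135986  0.046     ]
[0.40182845 0.35697036 0.046     ]
[0.54218789 0.29810213 0.046     ]
[0.55900763 0.35182591 0.046     ]
blue [0.44314274 0.37103561 0.088     ] [0.44184693 0.37096427 0.054     ] [0.43884349 0.37158797 0.088     ] [0.43740988 0.37061109 0.054     ]
red [0.5252127 0.3358671 0.088    ] [0.52500866 0.33620887 0.054     ] [0.52116267 0.33640637 0.088     ]
blackline [0.4631385  0.38196245 0.054     ] redline [0.52360168 0.31469423 0.054     ]
```

```bash
python3 - <<'E'
from h import *
import workcell; print([n for n in dir(workcell) if n[0]!='_'])
s=get_state();q=s["orientation"];print(R.from_quat([*q[1:],q[0]]).as_matrix().round(3), s["clock"])
# tub height: balls and rim
for n in("scene","top"):
    for z in (0,.1,.2,.3): print(n,z,proj(n,[.5,.1,z]).round())
E
python3 -c "
import cv2
s=cv2.imread('pics/scene0.png');t=cv2.imread('pics/top0.png')
cv2.imwrite('pics/g.png',cv2.resize(s[150:320,80:320],(800,566)))
e=t[245:275,155:190];cv2.imwrite('pics/i.png',cv2.resize(e,(700,600),interpolation=cv2.INTER_CUBIC))
e=s[190:220,110:145];cv2.imwrite('pics/j.png',cv2.resize(e,(700,600),interpolation=cv2.INTER_CUBIC))
"
```

```text
['MotionError', 'camera_model', 'find_in', 'get_state', 'hand_in', 'hold_point_z', 'read_camera', 'silhouettes']
[[ 0.     0.409  0.912]
 [ 0.     0.912 -0.409]
 [-1.     0.     0.   ]] 0.7
scene 0 [221. 236.]
scene 0.1 [218. 209.]
scene 0.2 [215. 180.]
scene 0.3 [212. 148.]
top 0 [256. 243.]
top 0.1 [255. 243.]
top 0.2 [253. 244.]
top 0.3 [251. 245.]
```

View pics/g.png

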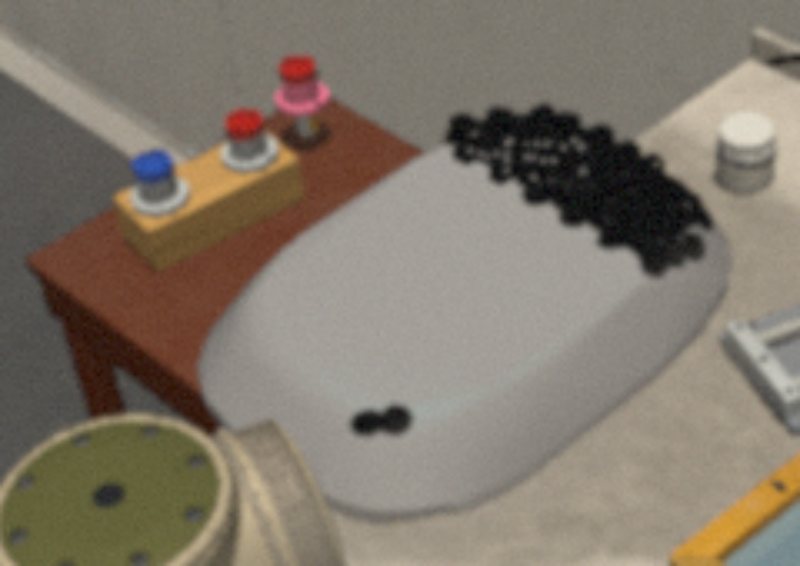

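View pics/i.png

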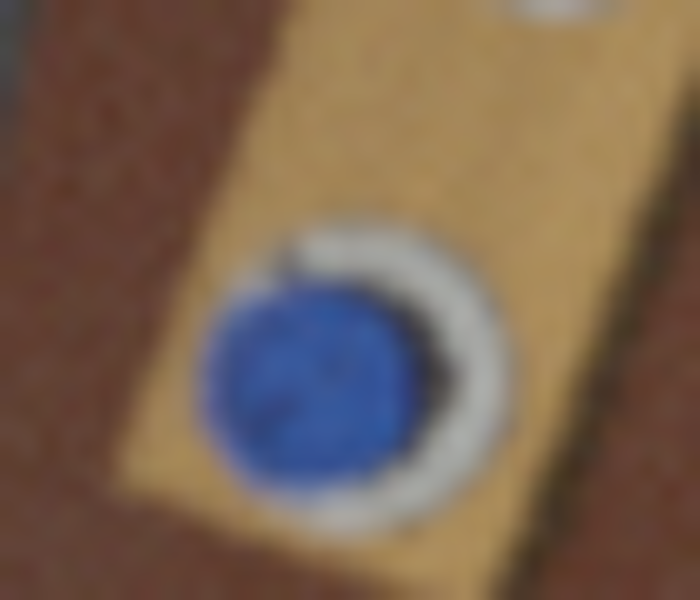

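View pics/j.png

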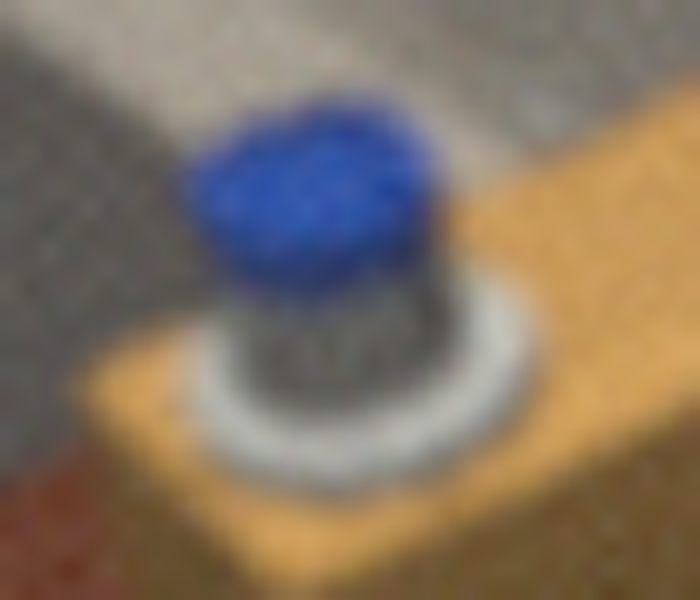

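Call:
step_arm([
  [[6.15, 0, 0], [-4.5, 0, 0], 8.5],
  [[6.15, 0, 0], [-4.5, 0, 0], 8.5],
  [[0, 0, 0], [0, -2.22, 3.98], 8.5],
  [[0, 0, 0], [0, -2.22, 3.98], 8.5],
  [[0, 0, 0], [0, -2.22, 3.98], 8.5],
  [[0, 0, 0], [0, -2.22, 3.98], 8.5],
  [[0, 0, 0], [0, -2.22, 3.98], 8.5],
  [[0, 0, 0], [0, -2.22, 3.98], 8.5],
  [[0, 0, 0], [0, -2.22, 3.98], 8.5],
  [[0, 0, 0], [0, -2.22, 3.98], 8.5],
], force=40)

```text
clock: 1.7
tcp_pos: [0.3863, 0.1909, 0.3216]
orientation: [0.672, 0.221, 0.671, -0.221]
wrist_force: [1.5, -0.2, 0.7]
finger_gap: 0.0852
```

```bash
cat >> h.py <<'E'
import workcell
H=workcell.hold_point_z
def st():
    s=get_state(); q=s["orientation"]; M=R.from_quat([*q[1:],q[0]]).as_matrix()
    print("t",round(s["clock"],2),"tcp",s["tcp_pos"].round(4),"yaw",round(np.degrees(np.arctan2(M[1,1],M[0,1])),2),"tilt",np.degrees([M[0,0],M[1,0]]).round(2),"gap",round(s["finger_gap"],4),"F",s["wrist_force"].round(1),"M",s["ft_torque"].round(2),"j",s["joint_pos"].round(2))
    return s,M
E
python3 -c "
from h import *
print(H); st()"
```

```text
0.0187
t 1.7 tcp [0.3863 0.1909 0.3216] yaw 53.55 tilt [0.06 0.02] gap 0.0852 F [ 1.5 -0.2  0.7] M [ 0.01 -0.08 -0.06] j [ 0.27  0.02 -0.09  1.46  0.    0.91]
```

Call:
step_arm([
  [[0, 0, 0], [0, -2.22, 3.98], 4.4],
  [[0, 0, 0], [0, -2.22, 3.98], 4.4],
  [[0, 0, 0], [0, -2.22, 3.98], 4.4],
  [[0, 0, 0], [0, -2.22, 3.98], 4.4],
  [[0, 0, 0], [0, -2.22, 3.98], 4.4],
  [[0, 0, 0], [0, -2.22, 3.98], 4.4],
  [[0, 0, 0], [0, -2.22, 3.98], 4.4],
  [[0, 0, 0], [0, -2.22, 3.98], 4.4],
  [[0, 0, 0], [0, -2.22, 3.98], 4.4],
  [[0, 0, 0], [0, -2.22, 3.98], 4.4],
])

```text
clock: 2.7
tcp_pos: [0.5746, -0.2244, 0.3214]
orientation: [0.672, 0.221, 0.671, -0.221]
wrist_force: [0.9, -0.1, 0.7]
finger_gap: 0.0437
```

Call:
step_arm([
  [[0, 0, 0], [4.5, 0, 0], 4.4],
  [[0, 0, 0], [4.5, 0, 0], 4.4],
  [[0, 0, 0], [4, 0, 0], 4.4],
  [[0, 0, 0], [2.5, 0, 0], 4.4],
  [[0, 0, 0], [2, 0, 0], 4.4],
  [[0, 0, 0], [0, 0, 0], 4.4],
  [[0, 0, 0], [0, 0, 0], 4.4],
  [[0, 0, 0], [0, 0, 0], 4.4],
  [[0, 0, 0], [0, 0, 0], 4.4],
  [[0, 0, 0], [0, 0, 0], 4.4],
])

```text
clock: 3.7
tcp_pos: [0.5747, -0.2228, 0.1476]
orientation: [0.672, 0.221, 0.671, -0.221]
wrist_force: [0.3, 0.4, -0.5]
finger_gap: 0.0442
```

```bash
python3 -c "
from h import *
st()
for n in ('top','scene'):
    im=save(n,n+'1.png'); c=im[160:270,315:425] if n=='top' else im[170:280,290:400]
    cv2.imwrite('pics/k_'+n+'.png',cv2.resize(c[:,:,::-1],(600,600),interpolation=cv2.INTER_CUBIC))
"
```

```text
t 3.7 tcp [ 0.5747 -0.2228  0.1476] yaw 53.54 tilt [ 0.12 -0.05] gap 0.0442 F [ 0.3  0.4 -0.5] M [-0.02  0.    0.01] j [-0.5   0.43  0.    1.15  0.    0.14]
```

View pics/k_scene.png

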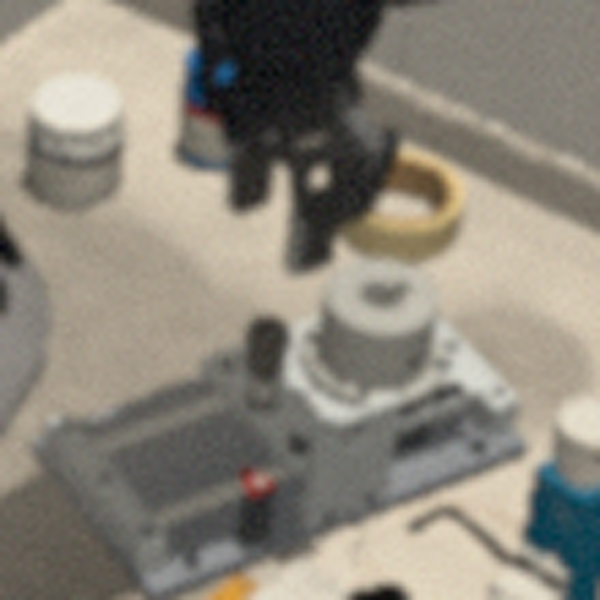

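View pics/k_top.png

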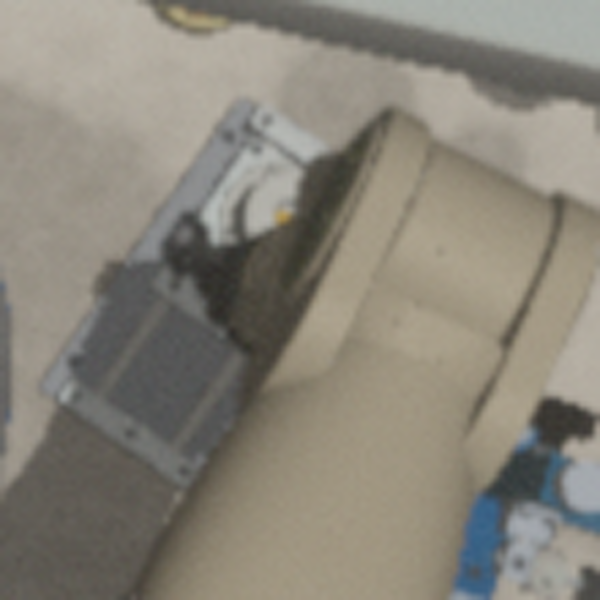

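```bash
python3 -c "
from h import *
s,M=st(); t=s['tcp_pos']; y=M[:,1]
for P in (t,t+.022*y,t-.022*y,t+.035*y,t-.035*y): 
    p=proj('scene',P); print((p-[290,170])*600/110)
p=proj('scene',[.5757,-.2223,.091]); print('knobtop',(p-[290,170])*600/110)
"
```

```text
t 3.8 tcp [ 0.5744 -0.2227  0.147 ] yaw 53.54 tilt [ 0.07 -0.03] gap 0.0441 F [-0.7 -0.6 -0.1] M [-0.01  0.02 -0.01] j [-0.5   0.43  0.    1.15  0.    0.14]
[274.16127595 237.54949616]
[248.75802001 210.98929175]
[300.14663263 264.71831212]
[234.01272865 195.57245094]
[315.78340493 281.06723486]
knobtop [265.868565   324.57482413]
```

Call:
step_arm([
  [[0, 0, 0], [3, 0, 0], 4.4],
  [[0, 0, 0], [2.5, 0, 0], 4.4],
  [[0, 0, 0], [2, 0, 0], 4.4],
  [[0, 0, 0], [1, 0, 0], 4.4],
  [[0, 0, 0], [0, 0, 0], 4.4],
  [[0, 0, 0], [0, 0, 0], 4.4],
  [[0, 0, 0], [0, 0, 0], 1.5],
  [[0, 0, 0], [0, 0, 0], 1.5],
  [[0, 0, 0], [0, 0, 0], 1.5],
  [[0, 0, 0], [0, 0, 0], 1.5],
], force=30)

```text
clock: 4.8
tcp_pos: [0.5759, -0.2218, 0.063]
orientation: [0.673, 0.222, 0.67, -0.22]
wrist_force: [2.7, 4.3, 2.7]
finger_gap: 0.021
```

```bash
python3 -c "
from h import *
st()"
```

```text
t 4.8 tcp [ 0.5759 -0.2218  0.063 ] yaw 53.6 tilt [0.25 0.05] gap 0.021 F [2.7 4.3 2.7] M [ 0.83 -0.56  0.04] j [-0.5   0.49 -0.12  0.96  0.    0.14]
```

Call:
step_arm([
  [[0, 0, 0], [0, 0, -0.5], 1.5],
  [[0, 0, 0], [0, 0, -0.8], 1.5],
  [[0, 0, 0], [0, 0, -0.8], 1.5],
  [[0, 0, 0], [0, 0, -0.8], 1.5],
  [[0, 0, 0], [0, 0, -0.8], 1.5],
  [[0, 0, 0], [0, 0, -0.8], 1.5],
  [[0, 0, 0], [0, 0, -0.6], 1.5],
  [[0, 0, 0], [0, 0, 0], 1.5],
  [[0, 0, 0], [0, 0, 0], 1.5],
  [[0, 0, 0], [0, 0, 0], 1.5],
])

```text
clock: 5.8
tcp_pos: [0.5359, -0.1922, 0.063]
orientation: [0.674, 0.222, 0.67, -0.22]
wrist_force: [5.3, 3.3, 0.7]
finger_gap: 0.0208
```

```bash
python3 -c "
from h import *
st()
for n in ('top','scene'):
    im=save(n,n+'2.png'); c=im[180:270,315:405] if n=='top' else im[190:280,290:380]
    cv2.imwrite('pics/l_'+n+'.png',cv2.resize(c[:,:,::-1],(600,600),interpolation=cv2.INTER_CUBIC))
"
```

```text
t 5.8 tcp [ 0.5359 -0.1922  0.063 ] yaw 53.59 tilt [ 0.35 -0.01] gap 0.0208 F [5.3 3.3 0.7] M [ 0.57 -0.98  0.01] j [-0.49  0.4  -0.26  0.91  0.    0.15]
```

View pics/l_scene.png

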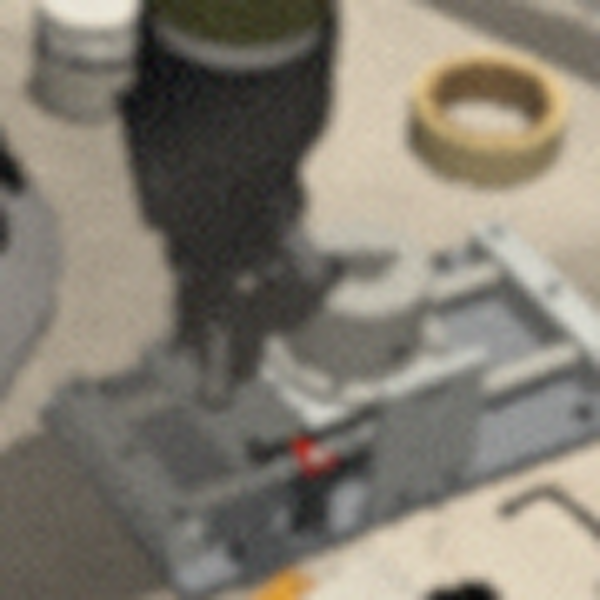

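View pics/l_top.png

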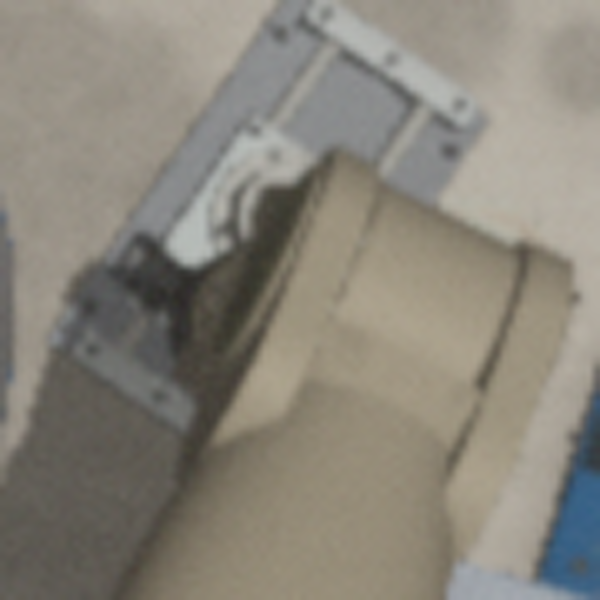

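Call:
step_arm([
  [[0, 0, 0], [0, 0, 0], 4.4],
  [[0, 0, 0], [0, 0, 0], 4.4],
  [[0, 0, 0], [0, 0, 0], 4.4],
  [[0, 0, 0], [-4, 0, 0], 5.5],
  [[0, 0, 0], [-4.5, 0, 0], 5.5],
  [[0, 0, 0], [-4.5, 0, 0], 5.5],
  [[0, 0, 0], [-4.5, 0, 0], 5.5],
  [[0, 0, 0], [-4.5, 0, 0], 5.5],
  [[0, 0, 0], [-2, 4.2, -1.5], 5.5],
  [[0, 0, 0], [0, 4.2, -1.5], 5.5],
])

```text
clock: 6.9
tcp_pos: [0.5603, -0.1078, 0.3057]
orientation: [0.674, 0.222, 0.669, -0.223]
wrist_force: [1.7, 0.1, -0.7]
finger_gap: 0.0549
```

Call:
step_arm([
  [[0, 0, 0], [0, 3, -3.5], 5.5],
  [[0, 0, 0], [0, 3, -3.5], 5.5],
  [[0, 0, 0], [0, 3, -3.5], 5.5],
  [[0, 0, 0], [0, 3, -3.5], 5.5],
  [[0, 0, 0], [0, 3, -3.5], 5.5],
  [[0, 0, 0], [0, 3, -3.5], 5.5],
  [[0, 0, 0], [0, 3, -3.5], 5.5],
  [[0, 0, 0], [0, 3, -3.5], 5.5],
  [[0, 0, 0], [0, 0, 0], 5.5],
  [[0, 0, 0], [0, 0, 0], 5.5],
])

```text
clock: 7.9
tcp_pos: [0.4757, 0.2533, 0.3012]
orientation: [0.672, 0.22, 0.672, -0.221]
wrist_force: [-0.8, -0.1, -0.7]
finger_gap: 0.0555
```

```bash
python3 -c "
from h import *
st()
for n in ('top','scene'):
    im=save(n,n+'3.png'); c=im[170:260,315:405] if n=='top' else im[190:280,290:380]
    cv2.imwrite('pics/m_'+n+'.png',cv2.resize(c[:,:,::-1],(600,600),interpolation=cv2.INTER_CUBIC))
"
```

```text
t 7.9 tcp [0.4757 0.2533 0.3012] yaw 53.69 tilt [-0.02 -0.04] gap 0.0555 F [-0.8 -0.1 -0.7] M [-0.01  0.01 -0.01] j [ 0.34  0.23  0.11  1.45 -0.    0.97]
```

View pics/m_scene.png

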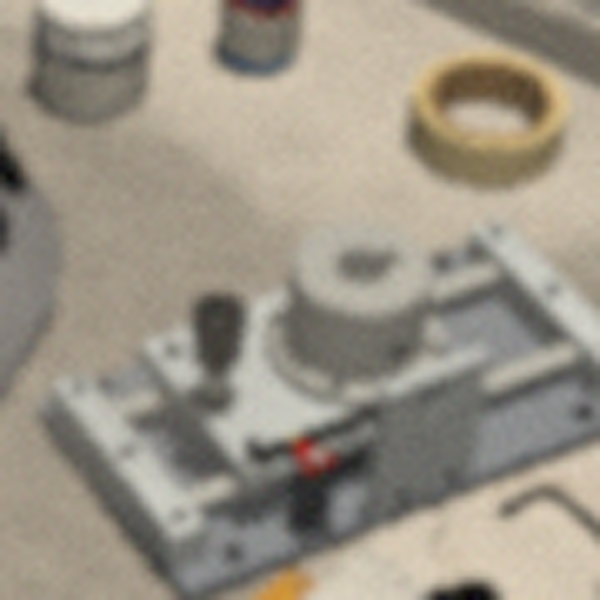

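View pics/m_top.png

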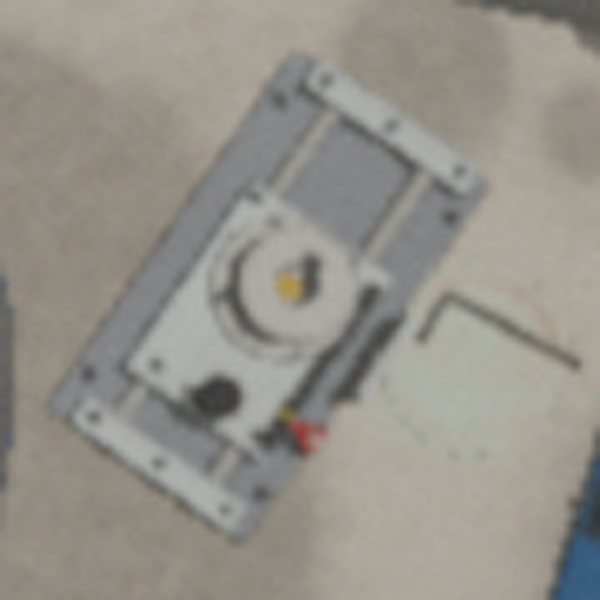

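Run:
```python
from h import *
a=cv2.imread("pics/top3.png")[...,::-1].astype(int); o=(345,220); 
a=a[220:245,345:375]
cv2.imwrite("pics/n.png",cv2.resize(a[:,:,::-1].astype(np.uint8),(720,600),interpolation=cv2.INTER_NEAREST))
s=cv2.imread("pics/scene3.png")[245:275,320:356]
cv2.imwrite("pics/o.png",cv2.resize(s,(720,600),interpolation=cv2.INTER_NEAREST))
for nm in ("top3","top0"):
  im=cv2.imread(f"pics/{nm}.png")[...,::-1].astype(float)
  sub=im[170:260,315:405]
  Y,X=np.mgrid[170:260,315:405]
  w=np.clip(np.minimum(sub[...,0],sub[...,1])-sub[...,2]-45,0,None); w[(Y<215)|(X>385)]=0
  r=np.clip(sub[...,0]-np.maximum(sub[...,1],sub[...,2])-50,0,None)
  print(nm,"yel",(w*X).sum()/w.sum(),(w*Y).sum()/w.sum(),w.max(),(w>0).sum(),"red",(r*X).sum()/r.sum(),(r*Y).sum()/r.sum(),(r>0).sum())
```

```text
top3 yel nan nan 0.0 0 red 359.9339622641509 234.56603773584905 6
top0 yel nan nan 0.0 0 red 359.93859649122805 234.62280701754386 7<stdin>:13: RuntimeWarning: invalid value encountered in scalar divide
```

View pics/n.png

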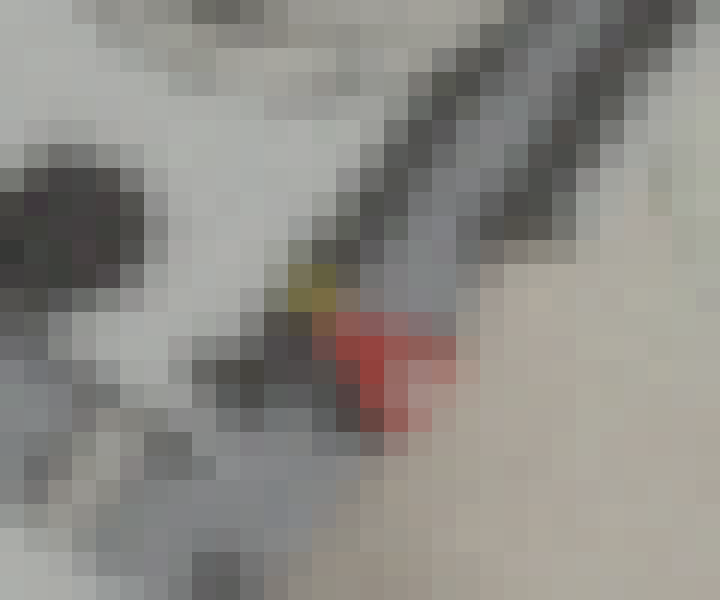

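View pics/o.png

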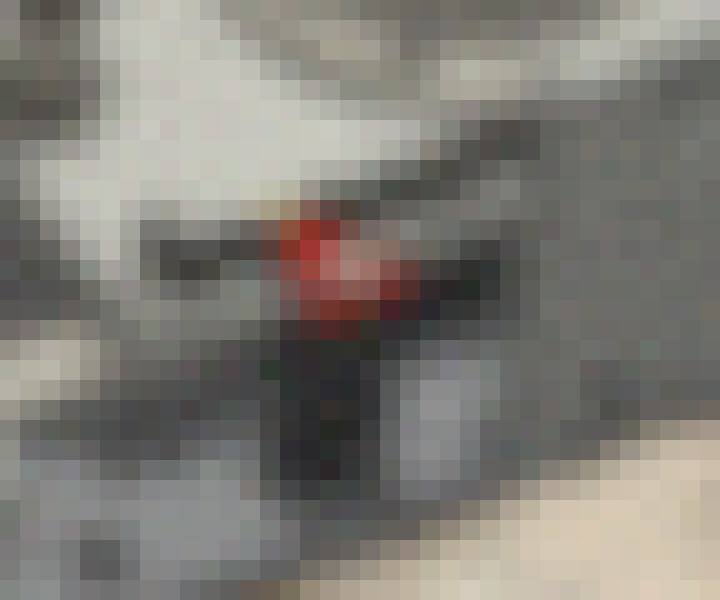

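Run:
```python
from h import *
def c(x,y): return (x+.5)/6.6667-.5+315,(y+.5)/6.6667-.5+170
a=-.6346; ex=np.array([np.cos(a),np.sin(a)]); ey=np.array([-ex[1],ex[0]])
B=np.mean([ray("top",*c(*p),.01) for p in [(285,50),(490,185),(245,543),(50,405)]],axis=0)[:2]
for n,p,z in [("hub",(300,287),.085),("knob",(215,397),.091),("line",((313/24+30)*6.6667,(288/24+50)*6.6667),.041),("tip",((325/24+30)*6.6667,(317/24+50)*6.6667),.046)]:
    P=ray("top",*c(*p),z)[:2]; print(n,P,"rel",(P-B)@ex,(P-B)@ey)
print("B",B)
im=cv2.imread("pics/top3.png")
# Fit via silhouettes/ellipse
g=cv2.resize(im[200:225,342:372],(720,600),interpolation=cv2.INTER_CUBIC); cv2.imwrite("pics/p.png",g)
```

```text
hub [ 0.58823059 -0.23495695] rel 0.0026185513963671763 -0.002643287522655947
knob [ 0.53688309 -0.19178667] rel -0.06432578623548833 0.0016804804575866379
line [ 0.52827579 -0.23375168] rel -0.04637812858649451 -0.03721720058235574
tip [ 0.52429186 -0.23442246] rel -0.04918875681968347 -0.04011927988840695
B [ 0.58768893 -0.23127587]
```

View pics/p.png

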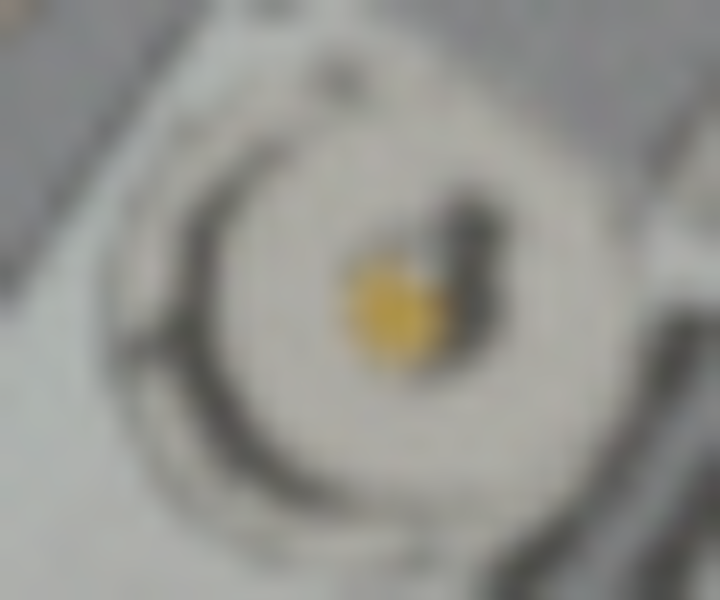

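Call:
step_arm([
  [[0, 0, 0], [0, -3.23, 3.13], 4.4],
  [[0, 0, 0], [0, -3.23, 3.13], 4.4],
  [[0, 0, 0], [0, -3.23, 3.13], 4.4],
  [[0, 0, 0], [0, -3.23, 3.13], 4.4],
  [[0, 0, 0], [0, -3.23, 3.13], 4.4],
  [[0, 0, 0], [0, -3.23, 3.13], 4.4],
  [[0, 0, 0], [0, -3.23, 3.13], 4.4],
  [[0, 0, 0], [0, -3.23, 3.13], 4.4],
  [[0, 0, 0], [0, -3.23, 3.13], 4.4],
  [[0, 0, 0], [0, -3.23, 3.13], 4.4],
])

```text
clock: 9.0
tcp_pos: [0.535, -0.1971, 0.3015]
orientation: [0.671, 0.222, 0.671, -0.222]
wrist_force: [0.2, 0.4, 0.5]
finger_gap: 0.0435
```

Call:
step_arm([
  [[0, 0, 0], [4.5, 0, 0], 4.4],
  [[0, 0, 0], [4.5, 0, 0], 4.4],
  [[0, 0, 0], [4.5, 0, 0], 4.4],
  [[0, 0, 0], [3.3, 0, 0], 4.4],
  [[0, 0, 0], [2.5, 0, 0], 4.4],
  [[0, 0, 0], [0, 0, 0], 4.4],
  [[0, 0, 0], [0, 0, 0], 4.4],
  [[0, 0, 0], [0, 0, 0], 4.4],
  [[0, 0, 0], [0, 0, 0], 4.4],
  [[0, 0, 0], [0, 0, 0], 4.4],
])

```text
clock: 10.0
tcp_pos: [0.5369, -0.1937, 0.1098]
orientation: [0.673, 0.221, 0.671, -0.221]
wrist_force: [0.3, -0.4, -0.3]
finger_gap: 0.044
```

Call:
step_arm([
  [[0, 0, 0], [2.6, 0.1, 0], 4.4],
  [[0, 0, 0], [2, 0, -0.15], 4.4],
  [[0, 0, 0], [0, 0, 0], 4.4],
  [[0, 0, 0], [0, 0, 0], 4.4],
  [[0, 0, 0], [0, 0, 0], 1.5],
  [[0, 0, 0], [0, 0, 0], 1.5],
  [[0, 0, 0], [0, 0, 0], 1.5],
  [[0, 0, 0], [0, 0, 0], 1.5],
  [[0, 0, 0], [0, 0, 0], 1.5],
  [[0, 0, 0], [0, 0, 0], 1.5],
])

```text
clock: 11.0
tcp_pos: [0.5362, -0.1924, 0.0639]
orientation: [0.672, 0.221, 0.671, -0.222]
wrist_force: [-1.4, -1.6, 5.6]
finger_gap: 0.0209
```

```bash
python3 -c "
from h import *
st()"
```

```text
t 11.0 tcp [ 0.5362 -0.1924  0.0639] yaw 53.51 tilt [ 0.12 -0.11] gap 0.0209 F [-1.4 -1.6  5.6] M [-0.37  0.42  0.01] j [-0.49  0.4  -0.25  0.91 -0.    0.15]
```

Call:
step_arm([
  [[0, 0, 0], [0, 0, -0.13], 1.5],
  [[0, 0, 0], [0, 0, -0.13], 1.5],
  [[0, 0, 0], [0, 0, -0.12], 1.5],
  [[0, 0, 0], [0, 0, 0], 1.5],
  [[0, 0, 0], [0, 0, 0], 1.5],
  [[0, 0, 0], [0, 0, 0], 1.5],
  [[0, 0, 0], [0, 0, 0], 1.5],
  [[0, 0, 0], [0, 0, 0], 1.5],
  [[0, 0, 0], [0, 0, 0], 1.5],
  [[0, 0, 0], [0, 0, 0], 1.5],
])

```text
clock: 12.0
tcp_pos: [0.5349, -0.1914, 0.0639]
orientation: [0.674, 0.221, 0.669, -0.222]
wrist_force: [2.9, -5.6, 2.2]
finger_gap: 0.021
```

```bash
python3 -c "
from h import *
s,M=st(); print((s['tcp_pos']-[.5362,-.1924,.0639])@M)"
```

```text
t 12.0 tcp [ 0.5349 -0.1914  0.0639] yaw 53.5 tilt [ 0.29 -0.23] gap 0.021 F [ 2.9 -5.6  2.2] M [-1.06 -0.46 -0.02] j [-0.48  0.4  -0.26  0.91 -0.    0.15]
[-1.40578681e-05  2.18087929e-05 -1.67101588e-03]
```

Call:
step_arm([
  [[0, 0, 0], [0, 0, -0.1], 1.5],
  [[0, 0, 0], [0, 0, 0], 1.5],
  [[0, 0, 0], [0, 0, 0], 1.5],
  [[0, 0, 0], [0, 0, 0], 4.4],
  [[0, 0, 0], [0, 0, 0], 4.4],
  [[0, 0, 0], [-3.5, 0, 0], 4.4],
  [[0, 0, 0], [-4.5, 0, 0], 5.5],
  [[0, 0, 0], [-4.5, 0, 0], 5.5],
  [[0, 0, 0], [-4.5, 0, 0], 5.5],
  [[0, 0, 0], [-4.5, 0, 0], 5.5],
])

```text
clock: 13.0
tcp_pos: [0.5308, -0.1878, 0.2787]
orientation: [0.671, 0.221, 0.672, -0.221]
wrist_force: [0.9, -0.7, -0.0]
finger_gap: 0.0549
```

Call:
step_arm([
  [[0, 0, 0], [-1.5, 3.05, -3.15], 5.5],
  [[0, 0, 0], [0, 3.05, -3.15], 5.5],
  [[0, 0, 0], [0, 3.05, -3.15], 5.5],
  [[0, 0, 0], [0, 3.05, -3.15], 5.5],
  [[0, 0, 0], [0, 3.05, -3.15], 5.5],
  [[0, 0, 0], [0, 3.05, -3.15], 5.5],
  [[0, 0, 0], [0, 3.05, -3.15], 5.5],
  [[0, 0, 0], [0, 3.05, -3.15], 5.5],
  [[0, 0, 0], [0, 3.05, -3.15], 5.5],
  [[0, 0, 0], [0, 0, 0], 5.5],
])

```text
clock: 14.0
tcp_pos: [0.4646, 0.2051, 0.2919]
orientation: [0.672, 0.219, 0.673, -0.219]
wrist_force: [-0.4, -0.5, 0.0]
finger_gap: 0.0545
```

```bash
python3 -c "
from h import *
st()
for n in ('top','scene'):
    im=save(n,n+'4.png')
    c=im[220:245,345:375] if n=='top' else im[245:275,320:356]
    cv2.imwrite('pics/q_'+n+'.png',cv2.resize(c[:,:,::-1],(720,600),interpolation=cv2.INTER_NEAREST))
"
```

```text
t 14.0 tcp [0.4646 0.2051 0.2919] yaw 53.93 tilt [-0.1  0.1] gap 0.0545 F [-0.4 -0.5  0. ] M [-0.01  0.01 -0.01] j [0.26 0.17 0.01 1.41 0.   0.89]
```

View pics/q_scene.png

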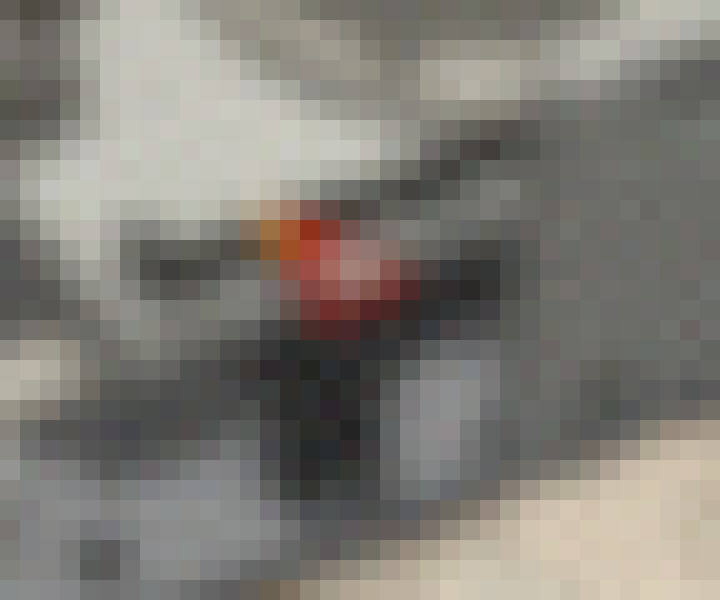

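View pics/q_top.png

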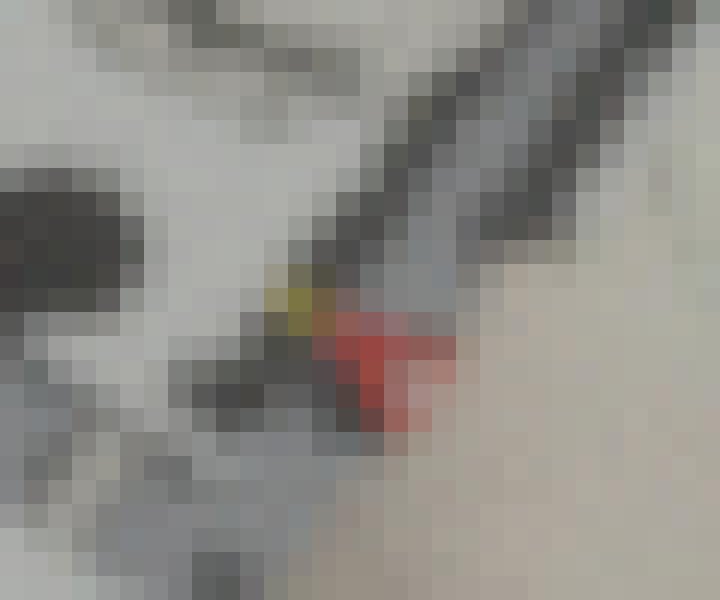

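Run:
```python
from h import *
g=lambda n:cv2.GaussianBlur(cv2.cvtColor(cv2.imread(f"pics/{n}.png"),cv2.COLOR_BGR2GRAY),(0,0),.6).astype(np.float32)
a=-.6346; ex=np.array([np.cos(a),np.sin(a)]);ey=np.array([-ex[1],ex[0]])
def sh(A,B,box,init,z,px):
    x0,y0,x1,y1=box; W=np.eye(2,3,dtype=np.float32); W[:,2]=np.array(init)+[x0,y0]
    cc,W=cv2.findTransformECC(A[y0:y1,x0:x1],B,W,cv2.MOTION_TRANSLATION,(3,100,1e-6))
    d=W[:,2]-[x0,y0]; P=ray("top",*px,z)[:2];Q=ray("top",*(np.array(px)+d),z)[:2]
    print(cc,d,"unit mm",(Q-P)@ex*1e3,(Q-P)@ey*1e3)
A,B,C=g("top0"),g("top3"),g("top4")
sh(B,C,(343,204,370,224),(-.3,.5),.085,(358,212))
sh(A,B,(358,189,378,211),(-9,13),.085,(368,200))
sh(A,C,(358,189,378,211),(-10,14),.085,(368,200))
# static check
sh(A,C,(375,205,405,235),(0,0),.0,(390,220))
```

```text
0.9842848162120226 [-0.42050171  0.67453003] unit mm -2.5364311348553 -0.11296061211852368
0.87950524256153 [-8.88204956 12.52799988] unit mm -49.10758282176629 0.7065079255758353
0.901614770723034 [-9.32696533 13.27401733] unit mm -51.876158122617255 0.5292410149040728
0.9810039584175294 [0.12979126 0.02183533] unit mm 0.1873788693277431 -0.39866909743358014
```

Call:
step_arm([
  [[0, 0, 0], [0, 3.0, -2.93], 5.5],
  [[0, 0, 0], [0, 3.0, -2.93], 5.5],
  [[0, 0, 0], [0, 3.0, -2.93], 5.5],
  [[0, 0, 0], [0, 3.0, -2.93], 5.5],
  [[-7.5, 0, 0], [4, 0, 0], 5.5],
  [[-7.5, 0, 0], [4, 0, 0], 5.5],
  [[0, 0, 0], [4, 0, 0], 5.5],
  [[0, 0, 0], [0, 0, 0], 5.5],
  [[0, 0, 0], [0, 0, 0], 5.5],
  [[0, 0, 0], [0, 0, 0], 5.5],
])

```text
clock: 15.1
tcp_pos: [0.4456, 0.3669, 0.1749]
orientation: [0.696, 0.133, 0.694, -0.131]
wrist_force: [0.3, 0.1, 0.1]
finger_gap: 0.0553
```

```bash
python3 -c "
from h import *
s,M=st()
print('delta cm',((np.array([.4405,.371,.056])-s['tcp_pos'])@M*100).round(2))
im=save('scene','scene5.png');c=im[130:230,80:180]
cv2.imwrite('pics/r.png',cv2.resize(c[:,:,::-1],(600,600),interpolation=cv2.INTER_CUBIC))
print((proj('scene',s['tcp_pos'])-[80,130])*6)
"
```

```text
t 15.1 tcp [0.4456 0.3669 0.1749] yaw 68.45 tilt [0.19 0.12] gap 0.0553 F [0.3 0.1 0.1] M [-0.02 -0.   -0.  ] j [ 0.55  0.34 -0.06  1.17  0.    0.93]
delta cm [11.89  0.16 -0.66]
[254.08138919 257.65290461]
```

View pics/r.png

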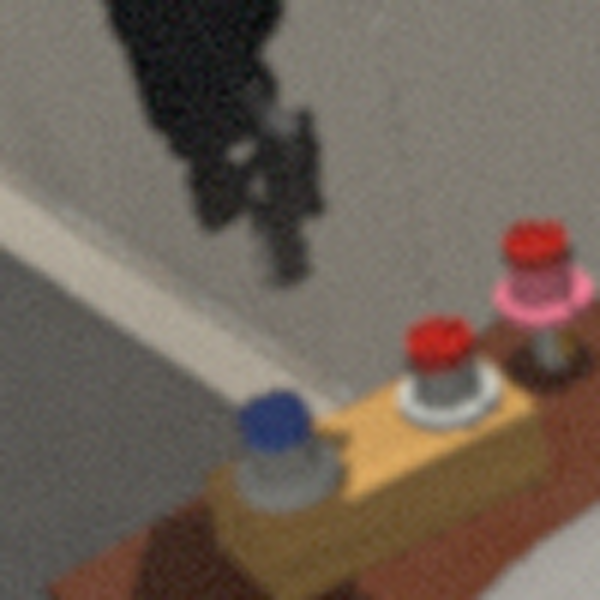

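Call:
step_arm([
  [[0, 0, 0], [2.5, 0.16, -0.66], 5.5],
  [[0, 0, 0], [2.5, 0, 0], 5.5],
  [[0, 0, 0], [2.5, 0, 0], 5.5],
  [[0, 0, 0], [2.2, 0, 0], 5.5],
  [[0, 0, 0], [1.5, 0, 0], 5.5],
  [[0, 0, 0], [0.6, 0, 0], 5.5],
  [[0, 0, 0], [0, 0, 0], 5.5],
  [[0, 0, 0], [0, 0, 0], 5.5],
  [[0, 0, 0], [0, 0, 0], 5.5],
  [[0, 0, 0], [0, 0, 0], 5.5],
])

```text
clock: 16.15
tcp_pos: [0.4389, 0.3711, 0.0554]
orientation: [0.695, 0.132, 0.694, -0.131]
wrist_force: [-0.3, -0.4, 0.7]
finger_gap: 0.0547
```

```bash
python3 -c "
from h import *
s,M=st()
print('delta cm',((np.array([.4405,.371,.056])-s['tcp_pos'])@M*100).round(2))
im=save('scene','scene6.png');c=im[160:230,90:170]
cv2.imwrite('pics/s.png',cv2.resize(c[:,:,::-1],(640,560),interpolation=cv2.INTER_CUBIC))
"
```

```text
t 16.15 tcp [0.4389 0.3711 0.0554] yaw 68.54 tilt [0.09 0.06] gap 0.0547 F [-0.3 -0.4  0.7] M [-0.06 -0.07  0.  ] j [ 0.56  0.42 -0.25  0.9   0.    0.94]
delta cm [-0.06  0.05  0.15]
```

View pics/s.png

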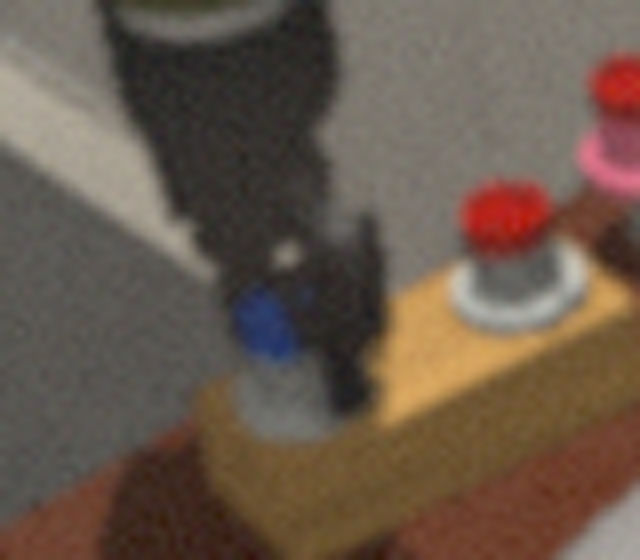

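Call:
step_arm([
  [[0, 0, 0], [0, 0.05, 0.15], 5.5],
  [[0, 0, 0], [0, 0, 0], 2.8],
  [[0, 0, 0], [0, 0, 0], 2.8],
  [[0, 0, 0], [0, 0, 0], 2.8],
  [[0, 0, 0], [0, 0, 0], 2.8],
  [[0, 0, 0], [0, 0, 0], 2.8],
  [[0, 0, 0], [0, 0, 0], 2.8],
  [[0, 0, 0], [0, 0, 0], 2.8],
  [[0, 0, 0], [0, 0, 0], 2.8],
  [[0, 0, 0], [0, 0, 0], 2.8],
], force=60)

```text
clock: 17.2
tcp_pos: [0.4404, 0.371, 0.0549]
orientation: [0.695, 0.132, 0.694, -0.131]
wrist_force: [0.2, 1.7, 5.1]
finger_gap: 0.033
```

```bash
python3 -c "
from h import *
s,M=st()"
```

```text
t 17.2 tcp [0.4404 0.371  0.0549] yaw 68.53 tilt [0.07 0.05] gap 0.033 F [0.2 1.7 5.1] M [ 0.17 -0.1   0.03] j [ 0.56  0.42 -0.24  0.9   0.    0.94]
```

Call:
step_arm([
  [[0, 0, 0], [-2.5, 0, 0], 2.8],
  [[0, 0, 0], [-4.0, 0, 0], 2.8],
  [[8, 0, 0], [-4.2, 0, 0], 2.8],
  [[8, 0, 0], [-4.2, 0, 0], 2.8],
  [[8, 0, 0], [-4.2, 0, 0], 2.8],
  [[8, 0, 0], [-4.2, 0, 0], 2.8],
  [[8, 0, 0], [-2.2, 0, 0], 2.8],
  [[0, 0, 0], [0, 0, 0], 2.8],
  [[0, 0, 0], [0, -1.13, 4.28], 2.8],
  [[0, 0, 0], [0, -1.13, 4.28], 2.8],
])

```text
clock: 18.2
tcp_pos: [0.4598, 0.2841, 0.3063]
orientation: [0.608, 0.358, 0.61, -0.361]
wrist_force: [1.1, -0.7, -2.4]
finger_gap: 0.0324
```

```bash
python3 -c "
from h import *
s,M=st()
print(((np.array([.587,-.2308,.3])-s['tcp_pos'])@M*100).round(2))
im=save('scene','scene7.png');c=im[80:240,60:240]
cv2.imwrite('pics/u.png',cv2.resize(c[:,:,::-1],(675,600),interpolation=cv2.INTER_CUBIC))
"
```

```text
t 18.2 tcp [0.4598 0.2841 0.3063] yaw 28.91 tilt [-0.23 -0.12] gap 0.0324 F [ 1.1 -0.7 -2.4] M [-0.06 -0.05  0.07] j [ 0.41  0.24  0.13  1.46 -0.    1.47]
[  0.68 -13.75  51.22]
```

View pics/u.png

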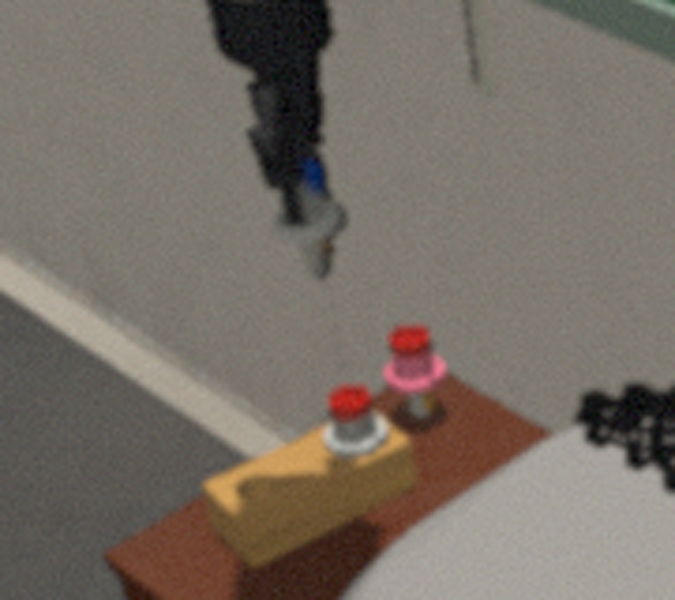

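Call:
step_arm([
  [[0, 0, 0], [0, -1.13, 4.28], 2.8],
  [[0, 0, 0], [0, -1.13, 4.28], 2.8],
  [[0, 0, 0], [0, -1.13, 4.28], 2.8],
  [[0, 0, 0], [0, -1.13, 4.28], 2.8],
  [[0, 0, 0], [0, -1.13, 4.28], 2.8],
  [[0, 0, 0], [0, -1.13, 4.28], 2.8],
  [[0, 0, 0], [0, -1.13, 4.28], 2.8],
  [[0, 0, 0], [0, -1.13, 4.28], 2.8],
  [[0, 0, 0], [0, -1.13, 4.28], 2.8],
  [[0, 0, 0], [0, -1.13, 4.28], 2.8],
])

```text
clock: 19.25
tcp_pos: [0.5651, -0.1469, 0.3063]
orientation: [0.607, 0.36, 0.61, -0.361]
wrist_force: [1.1, 1.0, -1.9]
finger_gap: 0.0326
```

Call:
step_arm([
  [[0, 0, 0], [0, -1.13, 4.28], 2.8],
  [[0, 0, 0], [0, -1.13, 4.28], 2.8],
  [[8, 0, 0], [3, 0, 0], 2.8],
  [[8, 0, 0], [3, 0, 0], 2.8],
  [[7.6, 0, 0], [3, 0, 0], 2.8],
  [[0, 0, 0], [2, 0, 0], 2.8],
  [[0, 0, 0], [0, 0, 0], 2.8],
  [[0, 0, 0], [0, 0, 0], 2.8],
  [[0, 0, 0], [0, 0, 0], 2.8],
  [[0, 0, 0], [0, 0, 0], 2.8],
])

```text
clock: 20.25
tcp_pos: [0.5877, -0.2317, 0.2006]
orientation: [0.522, 0.478, 0.52, -0.478]
wrist_force: [1.0, 0.4, -2.6]
finger_gap: 0.0324
```

```bash
python3 -c "
from h import *
s,M=st()
print(((np.array([.587,-.2308,.14])-s['tcp_pos'])@M*100).round(2))
im=save('scene','scene8.png');c=im[170:270,290:410]
cv2.imwrite('pics/v.png',cv2.resize(c[:,:,::-1],(720,600),interpolation=cv2.INTER_CUBIC))
t=s['tcp_pos']
for P in (t,t-[0,0,.009],t-[0,0,.049]): print((proj('scene',P)-[290,170])*6)
"
```

```text
t 20.25 tcp [ 0.5877 -0.2317  0.2006] yaw 4.98 tilt [ 0.12 -0.06] gap 0.0324 F [ 1.   0.4 -2.6] M [ 0.01  0.05 -0.01] j [-0.5   0.43  0.14  1.28  0.    0.98]
[ 6.06 -0.08 -0.1 ]
[342.64652761 150.78391638]
[340.90100798 167.64091706]
[333.32169536 240.83658648]
```

View pics/v.png

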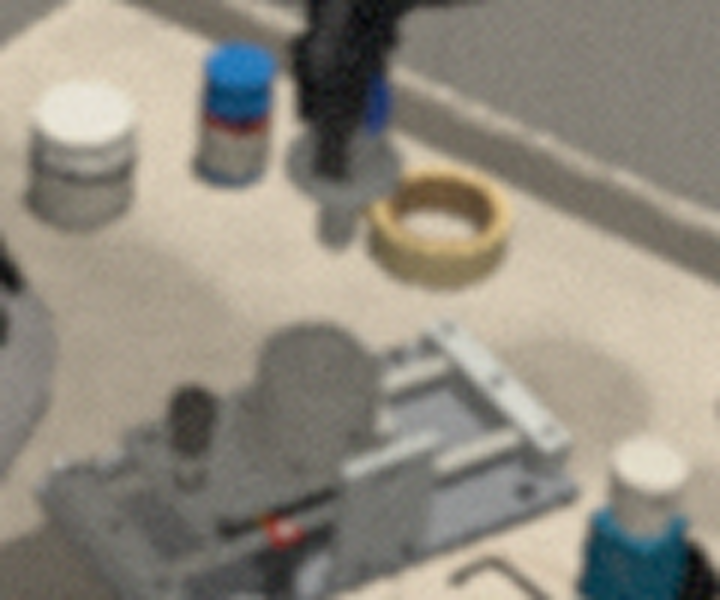

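```bash
python3 -c "
from h import *
for P in ([.587,-.2308,.085],[.587+.01,-.2308,.085],[.587,-.2208,.085]): print((proj('scene',P)-[290,170])*6)
im=cv2.imread('pics/scene8.png')
cv2.imwrite('pics/w.png',cv2.resize(im[185:250,330:362],(315,640)[:2],interpolation=cv2.INTER_CUBIC)[:600])
cv2.imwrite('pics/w2.png',cv2.resize(im[187:247,325:375],(500,600),interpolation=cv2.INTER_LANCZOS4))
"
```

```text
[318.77371811 357.28843478]
[326.6807801  343.64299531]
[297.39469371 350.69206561]
```

View pics/w2.png

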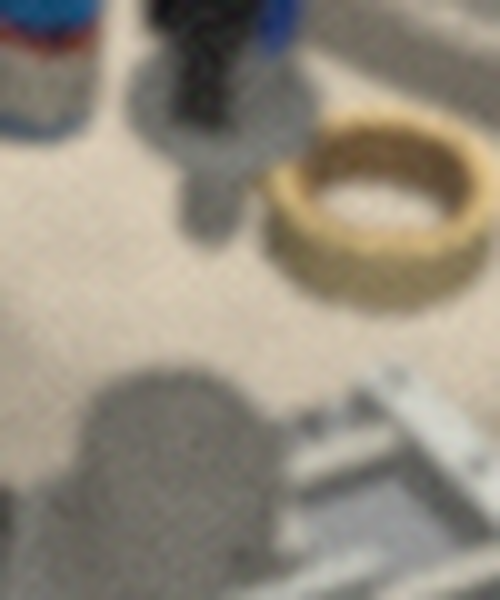

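Call:
step_arm([
  [[0, 0, 0], [2, -0.08, -0.25], 2.8],
  [[0, 0, 0], [2, 0, 0], 2.8],
  [[0, 0, 0], [1.5, 0, 0], 2.8],
  [[0, 0, 0], [0.7, 0, 0], 2.8],
  [[0, 0, 0], [0.3, 0, 0], 2.8],
  [[0, 0, 0], [0.3, 0, 0], 2.8],
  [[0, 0, 0], [0.3, 0, 0], 2.8],
  [[0, 0, 0], [0.3, 0, 0], 2.8],
  [[0, 0, 0], [0, 0, 0], 2.8],
  [[0, 0, 0], [0, 0, 0], 2.8],
])

```text
clock: 21.3
tcp_pos: [0.5867, -0.2294, 0.1256]
orientation: [0.522, 0.478, 0.52, -0.478]
wrist_force: [1.8, -1.7, -2.9]
finger_gap: 0.0326
```

```bash
python3 -c "
from h import *
s,M=st(); print(s['wrist_force']@M, s['ft_torque']@M)"
```

```text
t 21.3 tcp [ 0.5867 -0.2294  0.1256] yaw 4.93 tilt [ 0.08 -0.05] gap 0.0326 F [ 1.8 -1.7 -2.9] M [-0.41 -0.53 -0.01] j [-0.5   0.46  0.01  1.11 -0.    0.98]
[2.92675741 1.67661243 1.82981318] [ 0.01468412 -0.4491147   0.48982887]
```

Call:
step_arm([
  [[0, 0, 0], [0.1, 0.03, 0.03], 2.8],
  [[0, 0, 0], [0.1, 0, 0], 2.8],
  [[0, 0, 0], [0.1, 0, 0], 2.8],
  [[0, 0, 0], [0.1, 0, 0], 2.8],
  [[0, 0, 0], [0.1, 0, 0], 2.8],
  [[0, 0, 0], [0.1, 0, 0], 2.8],
  [[0, 0, 0], [0.1, 0, 0], 2.8],
  [[0, 0, 0], [0.1, 0, 0], 2.8],
  [[0, 0, 0], [0, 0, 0], 2.8],
  [[0, 0, 0], [0, 0, 0], 2.8],
])

```text
clock: 22.3
tcp_pos: [0.5867, -0.2295, 0.1173]
orientation: [0.521, 0.478, 0.521, -0.478]
wrist_force: [4.0, -2.6, -1.0]
finger_gap: 0.0326
```

```bash
python3 -c "
from h import *
s,M=st(); print(s['wrist_force']@M, s['ft_torque']@M)"
```

```text
t 22.3 tcp [ 0.5867 -0.2295  0.1173] yaw 4.93 tilt [ 0.04 -0.01] gap 0.0326 F [ 4.  -2.6 -1. ] M [-0.71 -0.88  0.02] j [-0.5   0.47 -0.    1.1   0.    0.98]
[1.02642814 3.72232553 2.95064168] [-0.02431406 -0.77883237  0.81745526]
```

Call:
step_arm([
  [[0, 0, 0], [0.1, 0.06, 0.05], 2.8],
  [[0, 0, 0], [0.15, 0, 0], 2.8],
  [[0, 0, 0], [0.15, 0, 0], 2.8],
  [[0, 0, 0], [0.15, 0, 0], 2.8],
  [[0, 0, 0], [0.15, 0, 0], 2.8],
  [[0, 0, 0], [0.15, 0, 0], 2.8],
  [[0, 0, 0], [0.15, 0, 0], 2.8],
  [[0, 0, 0], [0.1, 0, 0], 2.8],
  [[0, 0, 0], [0, 0, 0], 2.8],
  [[0, 0, 0], [0, 0, 0], 2.8],
])

```text
clock: 23.3
tcp_pos: [0.5868, -0.2296, 0.1059]
orientation: [0.521, 0.478, 0.521, -0.478]
wrist_force: [1.3, -1.9, -2.7]
finger_gap: 0.0325
```

```bash
python3 -c "
from h import *
s,M=st(); print(s['wrist_force']@M, s['ft_torque']@M)
im=save('scene','scene9.png');c=im[190:270,290:390]
cv2.imwrite('pics/x.png',cv2.resize(c[:,:,::-1],(750,600),interpolation=cv2.INTER_CUBIC))"
```

```text
t 23.3 tcp [ 0.5868 -0.2296  0.1059] yaw 4.93 tilt [-0.03  0.02] gap 0.0325 F [ 1.3 -1.9 -2.7] M [-0.43 -0.46  0.01] j [-0.5   0.48 -0.02  1.07  0.    0.98]
[2.67631409 1.09878438 2.023658  ] [-0.00963923 -0.4680696   0.42405534]
```

View pics/x.png

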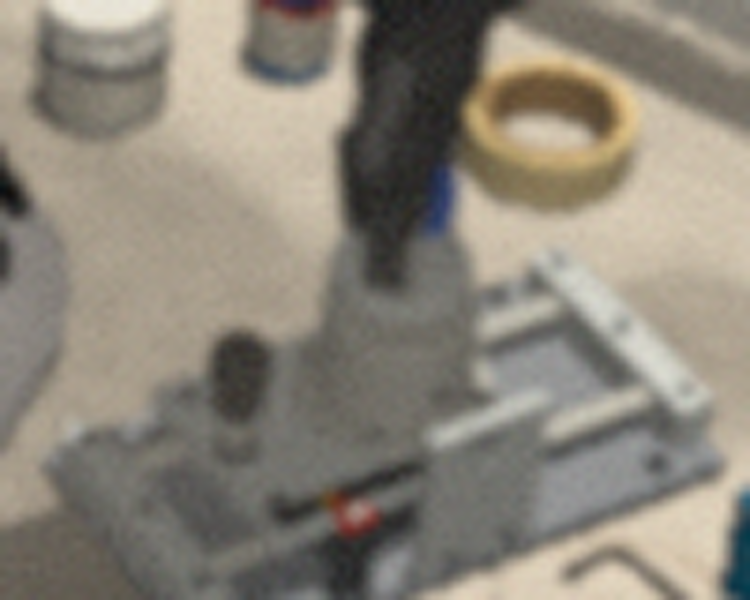

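Call:
step_arm([
  [[0, 0, 0], [0.2, 0.02, 0.03], 2.8],
  [[0, 0, 0], [0.2, 0, 0], 2.8],
  [[0, 0, 0], [0.2, 0, 0], 2.8],
  [[0, 0, 0], [0.2, 0, 0], 2.8],
  [[0, 0, 0], [0.15, 0, 0], 2.8],
  [[0, 0, 0], [0.15, 0, 0], 2.8],
  [[0, 0, 0], [0.15, 0, 0], 2.8],
  [[0, 0, 0], [0.1, 0, 0], 2.8],
  [[0, 0, 0], [0, 0, 0], 2.8],
  [[0, 0, 0], [0, 0, 0], 2.8],
], force=90)

```text
clock: 24.35
tcp_pos: [0.587, -0.2298, 0.094]
orientation: [0.521, 0.478, 0.521, -0.478]
wrist_force: [-3.2, 0.8, 9.5]
finger_gap: 0.0322
```

```bash
python3 -c "
from h import *
s,M=st(); print(s['wrist_force']@M, s['ft_torque']@M)"
```

```text
t 24.35 tcp [ 0.587  -0.2298  0.094 ] yaw 4.94 tilt [ 0.02 -0.01] gap 0.0322 F [-3.2  0.8  9.5] M [0.18 0.84 0.01] j [-0.5   0.49 -0.04  1.05 -0.    0.98]
[-9.50636159 -3.10155202 -1.03964119] [-0.01240898  0.24902607 -0.8193826 ]
```

Call:
step_arm([
  [[0, 0, 0], [0.05, -0.04, -0.01], 2.8],
  [[0, 0, 0], [0.05, 0, 0], 2.8],
  [[0, 0, 0], [0.05, 0, 0], 2.8],
  [[0, 0, 0], [0.05, 0, 0], 2.8],
  [[0, 0, 0], [0.05, 0, 0], 2.8],
  [[0, 0, 0], [0, 0, 0], 2.8],
  [[0, 0, 0], [0, 0, 0], 2.8],
  [[0, 0, 0], [0, 0, 0], 2.8],
  [[0, 0, 0], [0, 0, 0], 2.8],
  [[0, 0, 0], [0, 0, 0], 2.8],
])

```text
clock: 25.35
tcp_pos: [0.5875, -0.2302, 0.0939]
orientation: [0.522, 0.478, 0.52, -0.478]
wrist_force: [-5.3, 2.2, 20.8]
finger_gap: 0.0322
```

```bash
python3 -c "
from h import *
s,M=st(); print(s['wrist_force']@M, s['ft_torque']@M)"
```

```text
t 25.35 tcp [ 0.5875 -0.2302  0.0939] yaw 4.95 tilt [ 0.18 -0.1 ] gap 0.0322 F [-5.3  2.2 20.8] M [ 0.51  1.39 -0.04] j [-0.5   0.49 -0.04  1.04 -0.    0.98]
[-20.83277281  -5.03310223  -2.650236  ] [ 0.03964187  0.62690757 -1.34315394]
```

Call:
step_arm([
  [[0, 0, 0], [0, -0.05, -0.03], 2.8],
  [[0, 0, 0], [0, -0.05, -0.02], 2.8],
  [[0, 0, 0], [0, 0, 0], 2.8],
  [[0, 0, 0], [0, 0, 0], 2.8],
  [[0, 0, 0], [0, 0, 0], 2.8],
  [[0, 0, 0], [0, 0, 0], 2.8],
  [[0, 0, 0], [0, 0, 0], 2.8],
  [[0, 0, 0], [0, 0, 0], 2.8],
  [[0, 0, 0], [0, 0, 0], 2.8],
  [[0, 0, 0], [0, 0, 0], 2.8],
])

```text
clock: 26.35
tcp_pos: [0.5875, -0.2301, 0.094]
orientation: [0.523, 0.479, 0.519, -0.477]
wrist_force: [-2.8, 2.3, 16.9]
finger_gap: 0.0321
```

```bash
python3 -c "
from h import *
s,M=st(); print(s['wrist_force']@M, s['ft_torque']@M)
im=save('scene','scene10.png');c=im[190:270,290:390]
cv2.imwrite('pics/y.png',cv2.resize(c[:,:,::-1],(750,600),interpolation=cv2.INTER_CUBIC))
cv2.imwrite('pics/y2.png',cv2.resize(im[245:275,320:356,::-1],(720,600),interpolation=cv2.INTER_NEAREST))
im=save('top','top10.png');c=im[180:260,315:405]
cv2.imwrite('pics/z.png',cv2.resize(c[:,:,::-1],(675,600),interpolation=cv2.INTER_CUBIC))"
```

```text
t 26.35 tcp [ 0.5875 -0.2301  0.094 ] yaw 4.95 tilt [ 0.28 -0.14] gap 0.0321 F [-2.8  2.3 16.9] M [0.28 0.86 0.01] j [-0.5   0.48 -0.04  1.04  0.    0.98]
[-16.92859699  -2.47532955  -2.52837534] [-0.00837998  0.35586928 -0.8360747 ]
```

View pics/y.png

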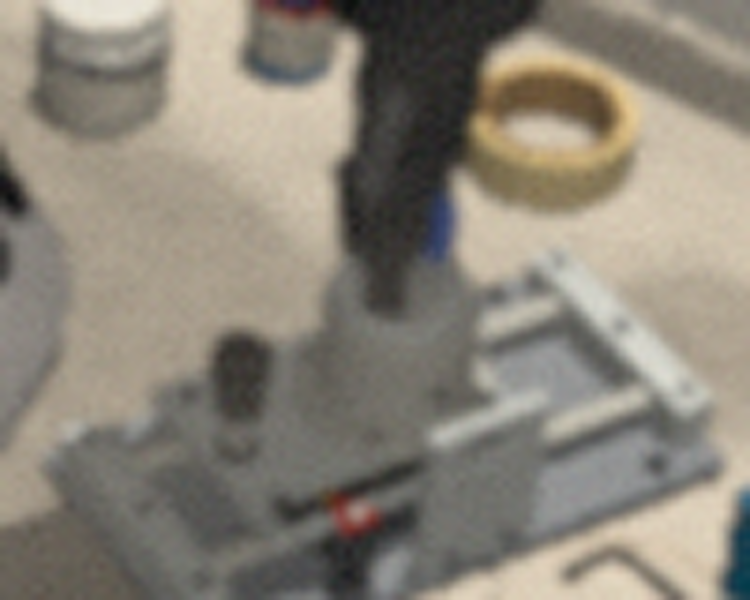

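View pics/y2.png

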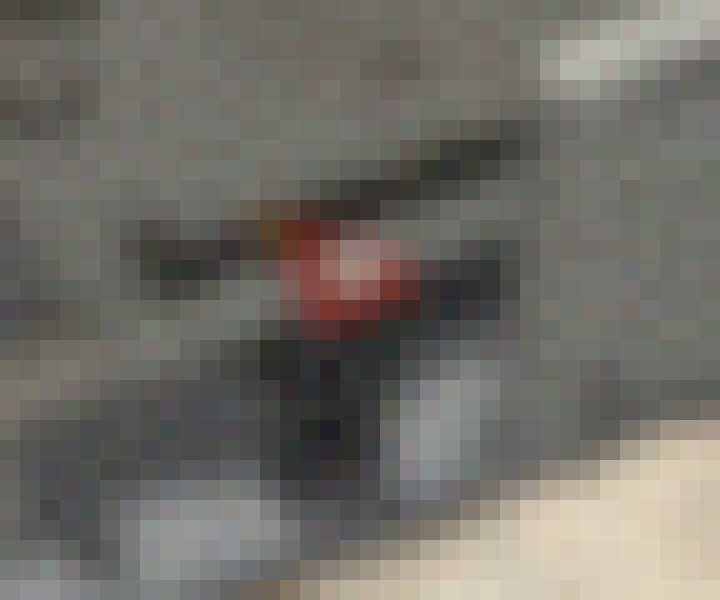

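View pics/z.png

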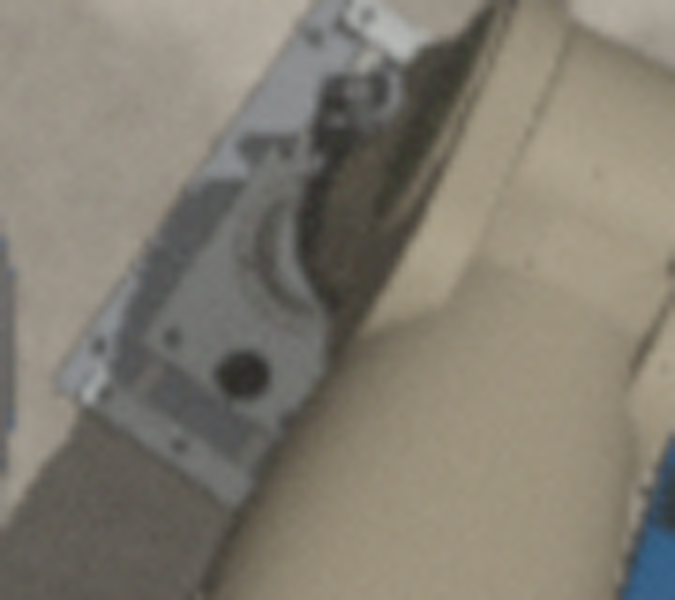

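Run:
```python
from h import *
a=-.6346; ex=np.array([np.cos(a),np.sin(a)]);ey=np.array([-ex[1],ex[0]])
for cam,box in (("top",(338,222,356,238)),("scene",(314,230,330,246))):
  L=[]
  for n in ("3","4","10"):
    g=cv2.cvtColor(cv2.imread(f"pics/{cam}{n}.png"),cv2.COLOR_BGR2GRAY).astype(float)
    x0,y0,x1,y1=box; Y,X=np.mgrid[y0:y1,x0:x1]; w=np.clip(85-g[y0:y1,x0:x1],0,25); 
    c=((w*X).sum()/w.sum(),(w*Y).sum()/w.sum()); P=ray(cam,*c,.085 if cam=='scene' else .091)[:2]; L.append((P@ex,P@ey)); print(cam,n,c)
  print(np.diff(np.array(L),axis=0)*1e3)
```

```text
top 3 (np.float64(347.20462633451956), np.float64(229.68861209964413))
top 4 (np.float64(346.7619926199262), np.float64(230.3819188191882))
top 10 (np.float64(347.3704092339979), np.float64(230.2854144805876))
[[-2.606929   -0.08815338]
 [ 1.34832276 -1.40738531]]
scene 3 (np.float64(322.20674646354735), np.float64(239.05658324265505))
scene 4 (np.float64(321.4345047923323), np.float64(239.3024494142705))
scene 10 (np.float64(321.6270818247647), np.float64(239.63649529326574))
[[-2.25233201  0.13902944]
 [-0.22064353 -1.31077937]]
```

Call:
step_arm([
  [[0, 0, 0], [0.1, -0.03, -0.03], 2.8],
  [[0, 0, 0], [0, 0, 0], 2.8],
  [[0, 0, 0], [0, 0, 0], 2.8],
  [[0, 0, 0], [0, 0, 0], 2.8],
  [[0, 0, 0], [0, 0, 0], 2.8],
  [[0, 0, 0], [0, 0, 0], 2.8],
  [[0, 0, 0], [0, 0, 0], 2.8],
  [[0, 0, 0], [0, 0, 0], 2.8],
  [[0, 0, 0], [0, 0, 0], 2.8],
  [[0, 0, 0], [0, 0, 0], 2.8],
])

```text
clock: 27.45
tcp_pos: [0.5875, -0.2302, 0.0939]
orientation: [0.523, 0.479, 0.519, -0.477]
wrist_force: [-3.5, 1.2, 22.7]
finger_gap: 0.0321
```

Call:
step_arm([
  [[0, 0, 0], [0, 0, 0], 2.8],
  [[0, 0, 0], [0, 0, 0], 2.8],
  [[0, 0, 0], [0, 0, 0], 2.8],
  [[0, 0, 0], [0, 0, 0], 2.8],
  [[0, 0, 0], [0, 0, 0], 2.8],
  [[0, 0, 0], [0, 0, 0], 2.8],
  [[0, 0, 0], [0, 0, 0], 2.8],
  [[0, 0, 0], [0, 0, 0], 2.8],
  [[0, 0, 0], [0, 0, 0], 2.8],
  [[0, 0, 0], [0, 0, 0], 2.8],
])

```text
clock: 28.45
tcp_pos: [0.5875, -0.2302, 0.0939]
orientation: [0.523, 0.479, 0.519, -0.477]
wrist_force: [-3.8, 1.4, 23.1]
finger_gap: 0.032
```

```bash
python3 -c "
from h import *
print(hand_in()); st()"
```

```text
the job is handed in; nothing more can be done
None
the job is handed in; nothing more can be done
```

I set the carriage at the pointer, put the blue spindle fully home in the hub, and handed the job in with the gripper still holding and pressing it. No verdict was reported. The last clock reading was 28.5 s of the 56 s allowed.

- **Carriage:** The first slide fell about 2.5 mm short, so I gripped the knob again and pulled it the rest of the way. With a clear view before I fetched the spindle, the yellow line stood at the pointer to within about 1 mm.
- **Carriage after insertion:** The arm's shadow made later checks less certain, and they disagreed. One camera suggested the carriage had moved about 1.3 mm and the other about 0.2 mm. Both are well inside the 4 mm allowed, and the line still looked to be at the pointer in the scene picture.
- **Spindle:** I lined up the key using the black line on the flange, and it went into the keyway on the first try, so no turning search was needed.
- **Seating:** At the end the tool height was 93.9 mm, which matches the 93.9 mm I expected from the grasp. It stayed there (within 0.1 mm) while the upward force rose from about 9.5 to 23 N, so the flange is on the hub's face. Two readings a second apart agreed. I could not read the kick-out pin directly.
- **Bystanders:** I did not touch the red spindle, hex key or ink jar, and nothing in the pictures suggested they had moved. I did not measure them again at the end.

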